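Pack the offcuts and study models into the studio crate

ROBOT

A 6-joint arm with a two-finger parallel gripper is mounted at the origin on the work surface. World frame = base frame: x ahead of the robot, y to its left, z up, the work surface at z = 0. Lengths are in mm, angles in rad, forces in N, time in s.
With the tool pointing down it reaches from about 350 to 925 mm from the base axis. Payload 6.4 kg.
Tool frame: the origin (TCP) lies midway between the tips of the shut fingers; the grasp point (between the pads) lies 19 mm behind it; z points along the fingers, y is the direction in which the jaws open and shut (so a half turn about z gives the same grasp; the last joint's range is limited). The gripper opens to 94 mm and grips with 3 to 60 N. Pads are 16 mm wide; open, the fingers measure 119 mm over their backs; the gripper's body (75 mm by 177 mm) begins 78 mm behind the grasp point.
Start: joints at [0.989, 0.245, 1.558, -0, 1.339, -0.174], TCP at [257.782, 596.709, 205.455] pointing down, gripper open.
Joint ranges: [-3.13, 3.13], [-1.02, 2.26], [0.13, 2.54], [-0.95, 4.09], [0.21, 2.88], [-2.74, 2.74]. Speed limits (rad/s): [2.57, 2.57, 3.14, 3.14, 3.14, 3.14].

INTERFACE

Orientations are given as [roll, pitch, yaw] about the fixed x, y, z axes, in that order (R = Rz(yaw) Ry(pitch) Rx(roll)).
In Python, from cell import read_state, capture, hand_in gives the robot as it stands.
- The arm moves only by the tool apply_moves, never from a script. Its argument "steps" is a list of rows, each a list of 6 numbers: the shift along the tool's x, y, z in m, then the turn, a rotation vector about the tool's x, y, z in degrees. In form: [[tx, ty, tz, ax, ay, az], ...]. A call has exactly 10 rows; each row is the pose to reach, as a shift and turn from the pose commanded when the call began, along the tool's axes at that moment; what a row does not reach only later rows make up. A row lasts 1/10 s, in which the tool goes at most 50 mm and 8.59 degrees, less where a joint would pass 70% of its speed; a pose out of reach is approached as far as the arm can. A call with a gripper value outside its range is refused whole. "jaw" is the gripper's target within -1 to 1 (shut at 1, half-way at 0, fully open at -1), set as the call begins (left out, the last holds). The fingers move at their own pace and stop on an object; the grip force is fixed at half the most. Time passes only in rows, so rows that repeat a pose let the fingers close, or fill a call up. It gives the time, the measured TCP pose, the force and the opening at its end, in the units of the state.
- read_state(): the state, without advancing time (a new reading comes with each control period).
- capture(name): name is "scene" or "top"; returns a dict with "color" (480x640x3 uint8, blue, green, red), "range_z" (480x640 float32, mm along the optical axis (not along the pixel's ray), 0 where there is no reading), "fx", "fy", "cx", "cy" (pixels), "k1" (the pictures are not rectified: a ray, as slopes to the right and down, at radius r is drawn at 1 + k1 r^2 times it, then the intrinsics apply), "pose" (4x4, takes a point from camera to world coordinates). Camera axes: x right, y down, z forward; pixel columns grow to the right and rows downward; lengths in mm; the calibration is good to about 2 mm. A picture is of the moment at which its call begins.
- hand_in(): hands the job in, once; it reports no verdict.
The state is a dict: "t": time; "joint_positions": joint angles; "joint_velocities": joint speeds; "joint_torque": joint torques, N m; "tool_pos": TCP position; "tcp_rot": TCP orientation; "wrist_force": force on the tool from outside, world axes, zero at the start; "wrist_torque": the same for the moment, N m; "finger_gap": finger opening in mm.
Only numpy, scipy, OpenCV 4.12 (cv2) and the standard library are available. Lean on these libraries where they do the work, as an engineer would, in place of code of your own. Each camera call takes 0.05 s, during which the arm holds its last target.

TASK

Clear the studio bench: carry the steel tray over the crate and tip the wood offcuts in it off its open front into the crate, then hang the empty tray level by its bar handle across both prongs of the hook. Lay the plywood divider flat on the crate's corner posts above the offcuts, grip lath up, and stand every study model upright on the divider, setting the models down gently rather than dropping them. Leave the mug, tin and sketchbook alone.

Things in the scene. Friction and masses are not known exactly. Their poses are not given: they have to be found in the camera images.
- crate: open plywood storage crate fixed to the bench, outside 200 (x) x 242 (y) x 150 high, walls and floor 8 thick, inside 184 x 226. In each inside corner stands a post 20 x 20 whose top is 105 above the bench, on which the divider rests. Origin: centre of its underside on the bench; z up. Its x axis points roughly away from the robot.
- tray: steel bench tray, 0.3 kg: floor 176 (x) x 150 (y) x 4 thick, walls to 40 high at the sides and back (+x end, x = 78), open at the front (-x end, x = -98; facing roughly the robot at the start). A wooden bar handle runs across it along y, carried by flat straps at the sides (y = +-77). Origin on the underside, below the bar and the centre of mass.
- tray_grip (a point): centre of the tray's bar handle, 125 above the tray's underside; the bar is 14 thick (tray x) and 22 high, free length 150 along tray y, so its bottom is 11 below this point.
- tray_lip (a point): middle of the tray's open front edge, on its floor: 98 in front of (-x) and 121 below tray_grip.
- hook: steel upright (30 x 30, 270 high) bolted to the bench, with a twin-prong hook. Origin at its foot. Two level round prongs, 8 in diameter, at y = +-45, run out in its -x direction, top edges 246 above the bench, and end at x = -178 in tips bent up to 268 high. A plate 110 wide, 225 to 259 high, lies on its front, to x = -21.
- hook_seat (a point): point midway between the two prongs, at the height of their top edges, 122 out from the upright's axis: the tray's bar rests across both prongs here, so that tray_grip is then 11 above this point. Axes as the hook's.
- divider: divider sheet, 6 mm plywood 174 (x) x 216 (y), 0.22 kg, with a grip lath on its upper face along x through the middle, 130 long, 16 wide (y), 22 high (top 28 above the underside). Origin: centre of the underside. It lies flat on the bench at the start; it fits the crate with 5 mm to spare on each side.
- divider_grip (a point): point within the grip lath at the divider's centre, 18 above its underside, 12 above the sheet.
- tower: white plaster study model of a stepped tower, 0.11 kg, on a card base 66 x 64 x 6; lower block 46 x 46 up to 34, upper block 34 x 34 from 34 to 78 above its underside. Origin: centre of the underside. May be absent.
- house: wooden study model of a gabled house, 0.1 kg, on a card base 70 (x) x 60 (y) x 6; walls 60 (x) x 38 (y) from 6 to 48, a pitched roof with its ridge along x up to 67. Origin: centre of the underside. May be absent.
- terraces: cork study model of stepped terraces, 0.1 kg, on a card base 70 (x) x 62 (y) x 6; three slabs each 42 wide (y) and 20 thick piled to 66: 62, 46 and 30 long (x), flush at their +x end (x = +31). Origin: centre of the underside. May be absent.
- mug: white mug, 80 across, 92 high, a bystander to be left alone.
- tin: closed tin, 84 across, 105 high, a bystander to be left alone.
- sketchbook: black sketchbook 150 x 205 x 18 lying flat, a bystander to be left alone.
- offcut1: wood offcut, a plain block; origin at the centre of its underside as it lies at the start; size 36 x 62 x 30 mm (x, y, z). Starts flat in the tray, its long side across the tray. May be absent. It slides off the tray's smooth floor once that is tipped past about 25 degrees.
- offcut2: wood offcut, a plain block; origin at the centre of its underside as it lies at the start; size 34 x 66 x 28 mm (x, y, z). Starts flat in the tray, its long side across the tray. May be absent. It slides off the tray's smooth floor once that is tipped past about 25 degrees.
- offcut3: wood offcut, a plain block; origin at the centre of its underside as it lies at the start; size 38 x 60 x 32 mm (x, y, z). Starts flat in the tray, its long side across the tray. May be absent. It slides off the tray's smooth floor once that is tipped past about 25 degrees.
- offcut4: wood offcut, a plain block; origin at the centre of its underside as it lies at the start; size 30 x 64 x 34 mm (x, y, z). Starts flat in the tray, its long side across the tray. May be absent. It slides off the tray's smooth floor once that is tipped past about 25 degrees.
- offcut5: wood offcut, a plain block; origin at the centre of its underside as it lies at the start; size 38 x 64 x 26 mm (x, y, z). Starts flat in the tray, its long side across the tray. May be absent. It slides off the tray's smooth floor once that is tipped past about 25 degrees.

How it is judged (in metres and radians):
On the way, in this order (a step that is already met when the one before it is completed fails the run):
1. the tray is tipped with its open front edge over the crate's mouth (angle between tray's own z axis and vertical above 0.28 rad and x of tray_lip in the frame of crate between -0.1 and 0.1 m and y of tray_lip in the frame of crate between -0.121 and 0.121 m and height (world z) of tray_lip above 0.06 m), for 0.1 s.
2. all offcuts lie in the crate, below the tops of the corner posts (x of offcut1 in the frame of crate between -0.1 and 0.1 m and y of offcut1 in the frame of crate between -0.121 and 0.121 m and z of offcut1 in the frame of crate between -0.01 and 0.105 m and x of offcut2 in the frame of crate between -0.1 and 0.1 m and y of offcut2 in the frame of crate between -0.121 and 0.121 m and z of offcut2 in the frame of crate between -0.01 and 0.105 m and x of offcut3 in the frame of crate between -0.1 and 0.1 m and y of offcut3 in the frame of crate between -0.121 and 0.121 m and z of offcut3 in the frame of crate between -0.01 and 0.105 m and x of offcut4 in the frame of crate between -0.1 and 0.1 m and y of offcut4 in the frame of crate between -0.121 and 0.121 m and z of offcut4 in the frame of crate between -0.01 and 0.105 m and x of offcut5 in the frame of crate between -0.1 and 0.1 m and y of offcut5 in the frame of crate between -0.121 and 0.121 m and z of offcut5 in the frame of crate between -0.01 and 0.105 m), for 0.2 s.
3. the divider lies flat on the four corner posts, over the offcuts (all of step 2 and x of divider in the frame of crate between -0.012 and 0.012 m and y of divider in the frame of crate between -0.012 and 0.012 m and z of divider in the frame of crate between 0.099 and 0.111 m and angle between divider's own z axis and vertical below 0.05 rad), for 0.2 s.
At the end, for the whole second after the job is handed in: Offcuts all in the crate under the divider; divider flat on the posts (6 mm, 0.05 rad), lath up; models upright (0.12 rad) on its sheet (9 mm), inside the crate; tray hangs level (0.25 rad) by its bar across both prongs, within 45 mm along and 30 mm across of hook_seat; all at rest (all of step 3 and x of tower in the frame of crate between -0.092 and 0.092 m and y of tower in the frame of crate between -0.113 and 0.113 m and z of tower in the frame of crate between 0.103 and 0.12 m and angle between each of tower, house, terraces's own z axis and vertical below 0.12 rad and x of house in the frame of crate between -0.092 and 0.092 m and y of house in the frame of crate between -0.113 and 0.113 m and z of house in the frame of crate between 0.103 and 0.12 m and x of terraces in the frame of crate between -0.092 and 0.092 m and y of terraces in the frame of crate between -0.113 and 0.113 m and z of terraces in the frame of crate between 0.103 and 0.12 m and x of tray_grip in the frame of hook_seat between -0.045 and 0.045 m and y of tray_grip in the frame of hook_seat between -0.03 and 0.03 m and z of tray_grip in the frame of hook_seat between 0.003 and 0.022 m and angle between tray's own z axis and vertical below 0.25 rad and contact force between tray and hook above 0.5 N and linear speed of each of tower, house, terraces, tray, divider, offcut1, offcut2, offcut3, offcut4, offcut5 below 0.05 m/s); the robot touches nothing.
It fails at once if the mug, tin or sketchbook is disturbed (moved more than 3 cm or tipped) (distance of any of mug, tin, sketchbook from where it was at the start of the episode above 0.03 m or angle between any of mug, tin, sketchbook's own z axis and vertical above 0.5 rad).
It fails at once if a model is dropped: let go and falling while still more than 3 cm above the divider's sheet ((z of tower in the frame of divider above 0.036 m and linear speed of tower above 0.5 m/s and contact force between tower and the fingers below 0.05 N) or (z of house in the frame of divider above 0.036 m and linear speed of house above 0.5 m/s and contact force between house and the fingers below 0.05 N) or (z of terraces in the frame of divider above 0.036 m and linear speed of terraces above 0.5 m/s and contact force between terraces and the fingers below 0.05 N)).
Of offcut1, offcut2, offcut3, offcut4, offcut5 only 3 to 5 are there at a start; the rules pass over those that are not, and their reading is None.
Of tower, house, terraces only 2 to 3 are there at a start; the rules pass over those that are not, and their reading is None.
At some moment in a run one of tower, house, terraces, divider may be knocked a few centimetres aside while the robot is not near it.
It also fails if it takes over 210 s, if anything falls off the work surface, if the arm or the gripper's body presses on something with over 40 N, if the wrist force passes 120 N, or if a joint passes its speed limit or range.

## Working session

There is one attempt and no reset: what is moved stays moved. The work goes in short steps, Python scripts to look and compute and a tool call to move; the robot and the scene stay as the last step left them, time stands still between calls to the robot, and variables do not carry over. Pictures are saved under pics/ and viewed, and the job is handed in when it is done.

Besides the shell and the picture viewer there is one more tool, called after "Request:" by a JSON object that holds its "method" and its "body", one argument or row to a line. apply_moves: Moves the arm, as the interface text tells. Its arguments: {"type":"object","properties":{"steps":{"type":"array"},"jaw":{"type":"number"}},"required":["steps"]}

```bash
ls -la; mkdir -p pics; python3 - <<'E'
from cell import read_state, capture
import cv2,numpy as np
s=read_state(); print(s)
for n in ("scene","top"):
    c=capture(n); cv2.imwrite(f"pics/{n}0.png",c["color"]); 
    print(n,{k:c[k] for k in("fx","fy","cx","cy","k1")}); print(np.round(c["pose"],3)); np.savez(f"{n}0.npz",**c)
E
```

```text
total 12
drwxr-xr-x  3 agent agent 4096 Dec  6 23:16 .
drwxr-xr-x 23 root  root  4096 Dec  6 23:15 ..
drwxr-xr-x  2 agent agent 4096 Dec  6 23:16 pics
{'t': 0.0, 'joint_positions': array([ 9.88896200e-01,  2.45796072e-01,  1.55897982e+00, -1.74067834e-05,
        1.33869639e+00, -1.74069395e-01]), 'joint_velocities': array([ 0.00040395,  0.00272306,  0.00045889, -0.00134962, -0.00031752,
        0.0007231 ]), 'joint_torque': array([-2.13529944e-03, -4.15839887e+01, -3.14592755e+01,  6.83995360e-02,
        3.33490851e-02, -1.37065222e-04]), 'tool_pos': array([257.45426116, 596.19777618, 204.37525845]), 'tcp_rot': array([-3.13973850e+00, -3.08858596e-04,  2.73376565e+00]), 'wrist_force': array([-0.90897117, -0.2211121 , -0.64784953]), 'wrist_torque': array([-0.04142831,  0.021788  , -0.00252454]), 'finger_gap': 93.61964370557679}
scene {'fx': 479.12946850733005, 'fy': 479.12946850733005, 'cx': 314.57057443566634, 'cy': 240.08360295488248, 'k1': -0.12661713496582663}
[[-8.650000e-01  4.320000e-01 -2.540000e-01  7.812090e+02]
 [ 5.010000e-01  7.480000e-01 -4.350000e-01  3.947940e+02]
 [ 2.000000e-03 -5.030000e-01 -8.640000e-01  1.072737e+03]
 [ 0.000000e+00  0.000000e+00  0.000000e+00  1.000000e+00]]
top {'fx': 441.63154788346435, 'fy': 441.63154788346435, 'cx': 322.5364276496255, 'cy': 243.44399365907736, 'k1': -0.07306269976049944}
[[ 2.000000e-02 -9.870000e-01  1.590000e-01  3.518800e+02]
 [-1.000000e+00 -2.400000e-02 -1.800000e-02 -4.417800e+01]
 [ 2.200000e-02 -1.590000e-01 -9.870000e-01  1.363622e+03]
 [ 0.000000e+00  0.000000e+00  0.000000e+00  1.000000e+00]]
```

View pics/scene0.png

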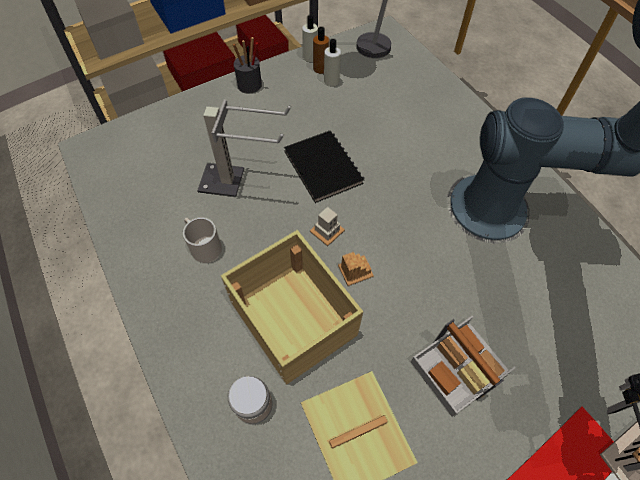

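View pics/top0.png

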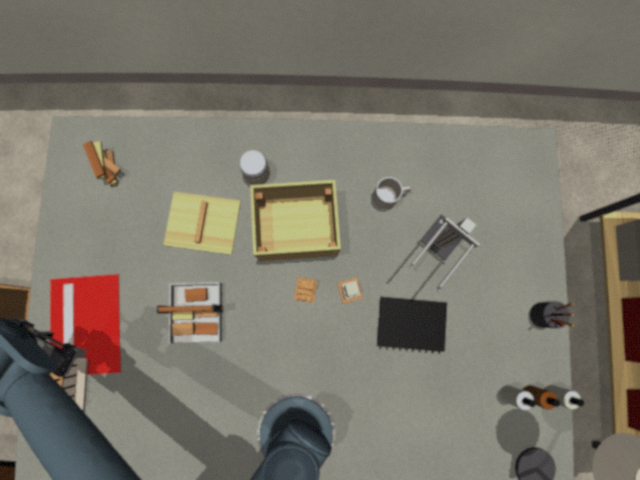

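The scene view shows the crate at about (290,305), tray (462,365), divider (358,428), terraces (355,267), tower (327,225) and the hook at the upper left. No house is visible. Next I'll write helpers and zoom in.

```bash
cat > h.py <<'E'
import numpy as np, cv2
from scipy.spatial.transform import Rotation as Rn
def rays(c,uv):
    K=np.array([[c["fx"],0,c["cx"]],[0,c["fy"],c["cy"]],[0,0,1.]])
    p=cv2.undistortPoints(np.asarray(uv,float).reshape(-1,1,2),K,np.array([float(c["k1"]),0,0,0]))[:,0]
    return np.c_[p,np.ones(len(p))]
def onplane(c,uv,z):
    P=c["pose"]; d=rays(c,uv)@P[:3,:3].T; o=P[:3,3]
    return o+d*((z-o[2])/d[:,2])[:,None]
def cloud(c):
    v,u=np.mgrid[0:480,0:640]
    r=rays(c,np.c_[u.ravel(),v.ravel()])
    w=(r*c["range_z"].reshape(-1,1))@c["pose"][:3,:3].T+c["pose"][:3,3]
    w[c["range_z"].ravel()<=0]=np.nan
    return w.reshape(480,640,3)
def proj(c,X):
    P=c["pose"]; X=np.atleast_2d(X).astype(float); q=(X-P[:3,3])@P[:3,:3]; s=q[:,:2]/q[:,2:]; r2=(s**2).sum(1,keepdims=True)
    return s*(1+c["k1"]*r2)*c["fx"]+[c["cx"],c["cy"]]
def load(n): return dict(np.load(n))
def crop(img,x,y,w,h,k,fn): cv2.imwrite(fn,cv2.resize(img[y:y+h,x:x+w],None,fx=k,fy=k,interpolation=cv2.INTER_CUBIC))
E
python3 - <<'E'
from h import *
s=load("scene0.npz");t=load("top0.npz")
crop(s["color"],400,310,120,110,6,"pics/tray_s.png")
crop(t["color"],150,270,220,90,3.6,"pics/tray_t.png")
for n,c in(("s",s),("t",t)):
    w=cloud(c); print(n,np.isnan(w[...,2]).mean(), np.nanmedian(w[...,2]))
w=cloud(t)
ps=dict(divider=(180,240),crate_floor=(275,240),rim_top=(295,185),cratefront=(295,254),tin=(253,160),mugrim=(389,180),post=(330,190),cork=(305,290),tower=(350,288),prong1=(425,265),upr=(468,224),bench=(300,330),trayfloor=(205,320),book=(412,325),lath=(202,215),bar=(170,309),o1=(195,295),o2=(185,316),o3=(185,328),o4=(208,328))
for k,(u,v) in ps.items(): print(k,np.round(np.nanmedian(w[v-1:v+2,u-1:u+2].reshape(-1,3),axis=0),1))
E
```

```text
s 0.004111328125 -1.1600480669867466
t 0.003990885416666667 -1.4443272306567678
divider [570.6 375.2   6.3]
crate_floor [577.9  78.4   6.3]
rim_top [715.3  15.5 145.7]
cratefront [522.5  11.4  99.8]
tin [801.3 145.  105.9]
mugrim [ 762.3 -267.8   68.6]
post [715.1 -86.2 103.9]
cork [422.8 -19.1  46.1]
tower [ 429.6 -150.3   77.5]
prong1 [ 5.108e+02 -3.915e+02  4.000e-01]
upr [ 587.7 -436.2  270.4]
bench [303.6  -6.2  -0.7]
trayfloor [326.7 283.8   3. ]
book [ 325.2 -344.1   19. ]
lath [647.2 305.5  30.1]
bar [356.5 350.7 134.2]
o1 [400.7 311.6  29.8]
o2 [337.6 336.   36.8]
o3 [302.2 334.5  33.5]
o4 [304.  265.8  31.3]
```

```bash
python3 - <<'E'
from h import *
t=load("top0.npz"); s=load("scene0.npz")
crop(t["color"],370,200,130,100,6,"pics/hook_t.png")
crop(s["color"],180,80,130,120,5,"pics/hook_s.png")
crop(s["color"],290,190,100,100,6,"pics/mod_s.png")
E
```

```text
(no output)
```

View pics/tray_s.png

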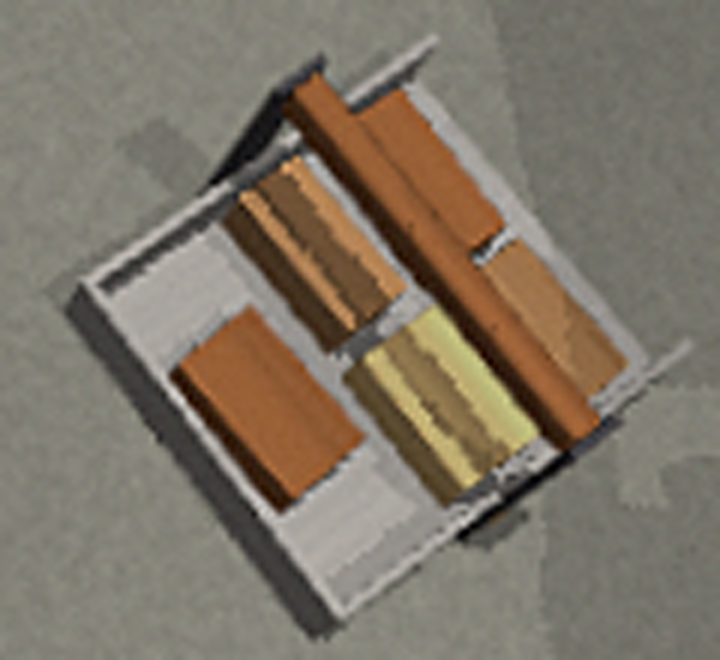

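View pics/hook_s.png

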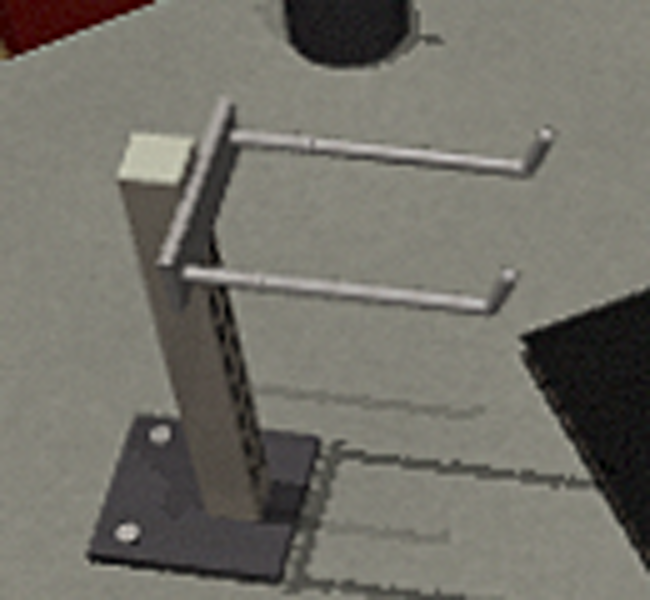

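View pics/mod_s.png

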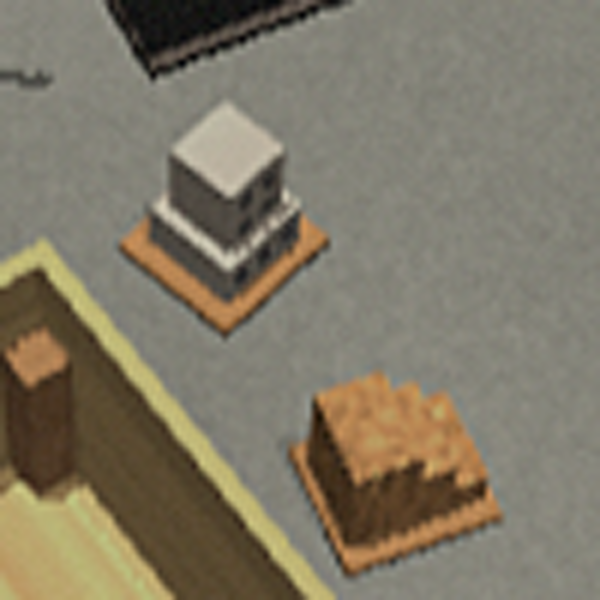

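View pics/tray_t.png

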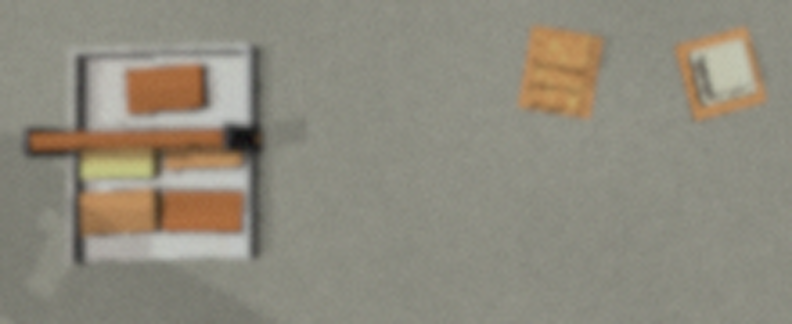

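The crops show five offcuts in the tray, the tray's open front facing the robot, two models (tower and terraces), and the hook's prongs pointing back toward the robot. Next I'll measure the poses.

```bash
cat > m.py <<'E'
from h import *
def rect(pts,lab):
    r=cv2.minAreaRect(pts[:,:2].astype(np.float32)); (cx,cy),(w,h),a=r
    b=cv2.boxPoints(r)
    print(f"{lab}: n={len(pts)} c=({cx:.1f},{cy:.1f}) size=({w:.1f},{h:.1f}) ang={a:.2f} zmed={np.median(pts[:,2]):.1f} mean={np.round(pts.mean(0),1)}")
    return r
def sel(c,xr,yr,zr):
    w=cloud(c).reshape(-1,3)
    m=(w[:,0]>xr[0])&(w[:,0]<xr[1])&(w[:,1]>yr[0])&(w[:,1]<yr[1])&(w[:,2]>zr[0])&(w[:,2]<zr[1])
    return w[m]
E
python3 - <<'E'
from m import *
for n in("scene","top"):
    c=load(n+"0.npz"); print("==",n)
    rect(sel(c,(480,780),(-120,170),(141,160)),"crate rim")
    rect(sel(c,(500,740),(200,420),(3,12)),"divider")
    rect(sel(c,(520,740),(220,420),(22,36)),"lath")
    rect(sel(c,(250,500),(200,420),(120,150)),"bar")
    rect(sel(c,(250,500),(200,420),(36,46)),"traywalls")
    rect(sel(c,(380,480),(-210,-100),(3,12)),"towerbase")
    rect(sel(c,(380,480),(-210,-100),(70,90)),"towertop")
    rect(sel(c,(360,480),(-80,30),(4,80)),"terr all")
    rect(sel(c,(360,480),(-80,30),(60,75)),"terr top")
    rect(sel(c,(360,480),(-80,30),(40,75)),"terr 2")
    rect(sel(c,(400,750),(-600,-250),(236,256)),"prongs")
    rect(sel(c,(400,750),(-600,-250),(262,285)),"upright")
    rect(sel(c,(700,850),(60,220),(95,115)),"tin")
    rect(sel(c,(650,850),(-330,-150),(85,100)),"mug")
    rect(sel(c,(200,480),(-480,-200),(12,26)),"book")
E
```

```text
== scene
crate rim: n=1802 c=(618.7,15.0) size=(203.3,245.0) ang=5.25 zmed=148.7 mean=[618.7  23.8 148.3]
divider: n=6533 c=(619.8,310.0) size=(219.8,239.0) ang=89.91 zmed=5.6 mean=[622.8 310.3   5.8]
lath: n=481 c=(625.1,312.8) size=(16.9,129.1) ang=84.06 zmed=27.1 mean=[627.2 313.2  27.3]
bar: n=726 c=(356.9,312.0) size=(25.0,159.5) ang=2.96 zmed=134.4 mean=[359.  313.6 133. ]
traywalls: n=929 c=(347.4,312.8) size=(176.6,158.0) ang=2.65 zmed=38.3 mean=[360.5 310.5  38.6]
towerbase: n=194 c=(427.9,-154.0) size=(77.5,107.5) ang=9.06 zmed=5.5 mean=[ 434.1 -138.6    6. ]
towertop: n=187 c=(423.4,-152.6) size=(38.8,35.8) ang=16.35 zmed=76.8 mean=[ 425.1 -151.5   76.4]
terr all: n=716 c=(415.9,-16.3) size=(101.8,103.6) ang=7.10 zmed=40.6 mean=[431.4  -9.4  37.7]
terr top: n=214 c=(439.2,-18.7) size=(44.0,30.9) ang=81.91 zmed=65.0 mean=[439.5 -18.1  65. ]
terr 2: n=361 c=(431.4,-17.4) size=(44.0,47.5) ang=81.41 zmed=62.9 mean=[436.  -15.1  57.9]
prongs: n=624 c=(518.8,-381.8) size=(111.6,191.8) ang=51.06 zmed=244.3 mean=[ 525.9 -383.2  244.8]
upright: n=165 c=(517.3,-380.9) size=(95.5,196
[... 1066 characters left out ...]
zmed=28.3 mean=[423.3 -21.8  33.5]
terr top: n=150 c=(441.8,-21.3) size=(41.6,30.1) ang=81.76 zmed=65.8 mean=[441.6 -21.4  65.9]
terr 2: n=230 c=(433.9,-20.3) size=(41.9,46.2) ang=81.44 zmed=64.0 mean=[433.8 -20.5  59.1]
prongs: n=469 c=(524.1,-382.4) size=(110.9,187.1) ang=48.28 zmed=245.6 mean=[ 524.5 -388.3  245.8]
upright: n=187 c=(521.5,-381.5) size=(103.2,198.7) ang=50.96 zmed=269.5 mean=[ 571.2 -423.7  269.1]
tin: n=605 c=(761.4,130.9) size=(152.8,80.5) ang=26.21 zmed=105.2 mean=[785.7 142.8 104.7]
mug: n=143 c=(725.4,-263.4) size=(79.5,78.6) ang=58.69 zmed=91.4 mean=[ 726.8 -264.5   91.2]
book: n=3288 c=(325.0,-346.2) size=(205.8,156.5) ang=85.82 zmed=18.2 mean=[ 327.8 -346.    18.2]
```

```bash
python3 - <<'E'
from m import *
for n in("scene","top"):
    c=load(n+"0.npz"); print("==",n)
    p=sel(c,(400,750),(-600,-250),(262,285))
    u=p[(np.hypot(p[:,0]-587,p[:,1]+436)<30)]; r=rect(u,"cap")
    p=sel(c,(400,750),(-600,-250),(236,256))
    # split: rotate into approx frame
    for ang in (-40,):
        a=np.deg2rad(ang); ex=np.array([np.cos(a),np.sin(a)]); ey=np.array([-ex[1],ex[0]])
        o=u[:,:2].mean(0); q=np.c_[(p[:,:2]-o)@ex,(p[:,:2]-o)@ey]
        for s in(1,-1):
            m=(np.sign(q[:,1])==s)&(abs(abs(q[:,1])-45)<25)&(q[:,0]<-30)&(q[:,0]>-165)
            k=np.polyfit(q[m,0],q[m,1],1); print(s,m.sum(),"slope deg",np.rad2deg(np.arctan(k[0])),"y at -122",np.polyval(k,-122),"xmin",q[(np.sign(q[:,1])==s),0].min(),"z",np.median(p[m,2]), "std",np.std(q[m,1]-np.polyval(k,q[m,0])))
        # tips
        pt=sel(c,(400,750),(-600,-250),(256,285)); qt=np.c_[(pt[:,:2]-o)@ex,(pt[:,:2]-o)@ey]
        for s in(1,-1):
            m=(qt[:,0]<-150)&(np.sign(qt[:,1])==s); print("tip",qt[m].mean(0),m.sum())
    # bar line fit
    b=sel(c,(250,500),(200,420),(128,150)); k=np.polyfit(b[:,1],b[:,0],1); print("bar x at y311",np.polyval(k,311),"ang",-np.rad2deg(np.arctan(k[0])), "ymin/max",b[:,1].min(),b[:,1].max())
E
```

```text
== scene
cap: n=148 c=(578.9,-432.2) size=(33.5,36.3) ang=48.66 zmed=268.5 mean=[ 580.9 -431.3  268.3]
1 196 slope deg 1.822119184408891 y at -122 41.77842668315728 xmin -176.15881791938637 z 243.94665098983972 std 2.454430699991162
-1 190 slope deg 0.579581319667934 y at -122 -47.5626695328315 xmin -174.55235971038522 z 243.88265246082057 std 2.3177158049789526
tip [-175.05966089   41.80072291] 19
tip [-173.78036467  -48.37088855] 16
bar x at y311 358.2249602100663 ang 2.6180863248314736 ymin/max 232.0700672391731 391.9229398280944
== top
cap: n=162 c=(581.7,-434.8) size=(43.2,37.3) ang=42.92 zmed=269.9 mean=[ 583.3 -434.2  269.6]
1 151 slope deg 1.9162713790285875 y at -122 42.175791310694116 xmin -167.4397082270084 z 245.77848657629102 std 2.349672872849867
-1 163 slope deg 0.7414566874247159 y at -122 -46.861274510161294 xmin -173.70112296350868 z 245.28131641690925 std 2.32701962824339
tip [-175.48652186   41.43812354] 12
tip [-175.130571    -47.81085061] 10
bar x at y311 360.07222579153387 ang 2.6913179367945625 ymin/max 229.41825110224278 391.2136591722354
```

```bash
cat > mv.py <<'E'
# pose bookkeeping: pose.json = commanded pose. target: x y z psi tilt(about tool x, deg)
import sys,json,os
from h import *
F="pose.json"
if not os.path.exists(F):
    json.dump(dict(p=[257.782,596.709,205.455],R=Rn.from_euler('xyz',[np.pi,0,.989+np.pi/2+.174]).as_matrix().tolist()),open(F,"w"))
def get(): d=json.load(open(F)); return np.array(d["p"]),np.array(d["R"])
def Rt(psi,tilt=0): return (Rn.from_euler('xyz',[180,0,psi],degrees=True)*Rn.from_rotvec([tilt,0,0],degrees=True)).as_matrix()
def plan(x,y,z,psi,tilt=0):
    p,R=get(); d=R.T@(np.array([x,y,z])-p); v=Rn.from_matrix(R.T@Rt(psi,tilt)).as_rotvec(degrees=True)
    print("delta mm",np.round(d,1),"turn",np.round(v,2),"dist",round(np.linalg.norm(d)),"rows>=",round(max(np.linalg.norm(d)/50,np.linalg.norm(v)/8.59),1))
def sent(tx,ty,tz,ax=0,ay=0,az=0):
    p,R=get(); p=p+R@np.array([tx,ty,tz])*1000; R=R@Rn.from_rotvec([ax,ay,az],degrees=True).as_matrix()
    json.dump(dict(p=p.tolist(),R=R.tolist()),open(F,"w")); 
    e=Rn.from_matrix(R).as_euler('xyz'); print("cmd",np.round(p,1),np.round(e,3))
if __name__=="__main__":
    a=[float(x) for x in sys.argv[2:]]
    (plan if sys.argv[1]=="plan" else sent)(*a)
E
python3 mv.py plan 359 311 230 92.65
```

```text
delta mm [-206.2 -222.1  -24.5] turn [ 0.   -0.   63.98] dist 304 rows>= 7.4
```

Request:
{"method": "apply_moves", "body": {
  "steps": [
    [-0.023,-0.025,-0.003,0,0,7.1],
    [-0.046,-0.049,-0.005,0,0,14.2],
    [-0.069,-0.074,-0.008,0,0,21.3],
    [-0.092,-0.099,-0.011,0,0,28.4],
    [-0.115,-0.123,-0.014,0,0,35.5],
    [-0.137,-0.148,-0.016,0,0,42.6],
    [-0.16,-0.173,-0.019,0,0,49.7],
    [-0.183,-0.197,-0.022,0,0,56.8],
    [-0.206,-0.222,-0.025,0,0,64],
    [-0.206,-0.222,-0.025,0,0,64]
  ],
  "jaw": -1
}}

```text
t: 1.1
tool_pos: [359.8, 308.8, 230.6]
tcp_rot: [3.141, 0.0, 1.611]
wrist_force: [-0.6, 0.7, -0.5]
finger_gap: 94.0
```

```bash
python3 mv.py sent -0.206 -0.222 -0.025 0 0 64; python3 - <<'E'
from h import *
from cell import *
for n in("scene","top"):
    c=capture(n); np.savez(n+"1.npz",**c)
    cv2.imwrite(f"pics/{n}1.png",c["color"])
s=read_state(); print(s["tool_pos"],s["tcp_rot"],s["t"])
c=load("scene1.npz"); crop(c["color"],380,240,180,180,4,"pics/scene1c.png")
c=load("top1.npz"); crop(c["color"],100,240,200,150,4,"pics/top1c.png")
E
```

```text
cmd [358.8 311.2 230.5] [3.142 0.    1.617]
[358.86774944 310.93760337 230.28341974] [-3.14130390e+00 -2.95138549e-04  1.61637286e+00] 1.2
```

View pics/scene1c.png

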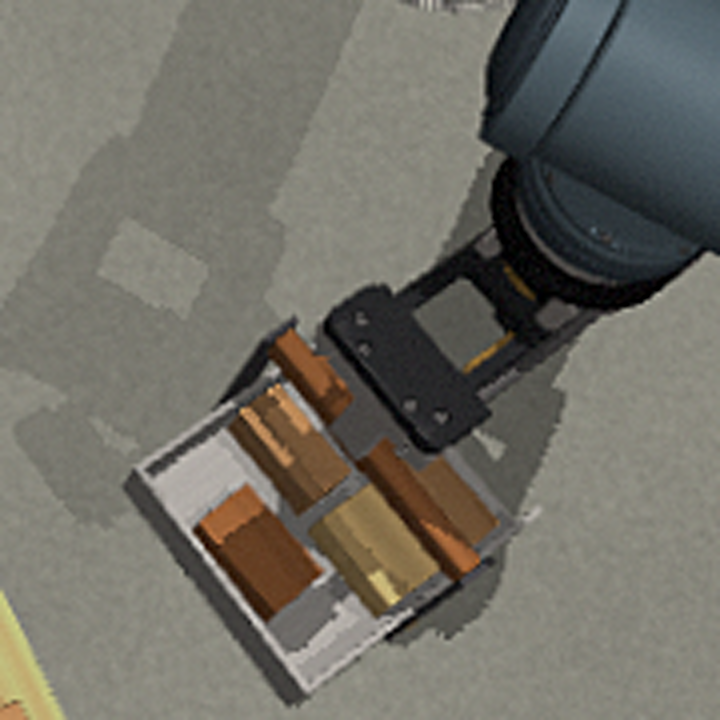

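View pics/top1c.png

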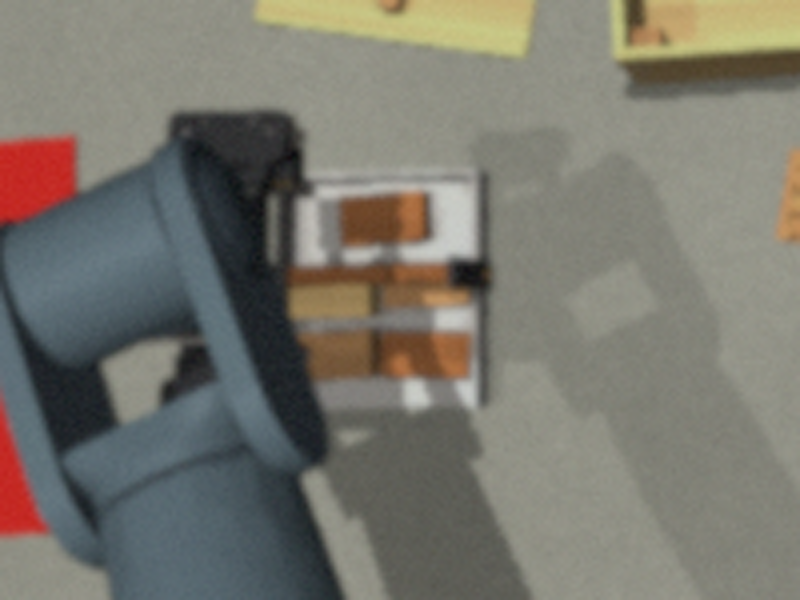

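The gripper sits astride the bar (seen at about (400,370) in the crop). I'll descend and grip.

Request:
{"method": "apply_moves", "body": {
  "steps": [
    [0,0,0.02,0,0,0],
    [0,0,0.04,0,0,0],
    [0,0,0.06,0,0,0],
    [0,0,0.08,0,0,0],
    [0,0,0.1,0,0,0],
    [0,0,0.115,0,0,0],
    [0,0,0.124,0,0,0],
    [0,0,0.124,0,0,0],
    [0,0,0.124,0,0,0],
    [0,0,0.124,0,0,0]
  ]
}}

```text
t: 2.2
tool_pos: [359.4, 311.8, 107.4]
tcp_rot: [3.14, -0.001, 1.617]
wrist_force: [0.1, 0.2, -0.5]
finger_gap: 94.0
```

Request:
{"method": "apply_moves", "body": {
  "steps": [
    [0,0,0,0,0,0],
    [0,0,0,0,0,0],
    [0,0,0,0,0,0],
    [0,0,0,0,0,0],
    [0,0,0,0,0,0],
    [0,0,0,0,0,0],
    [0,0,0,0,0,0],
    [0,0,0,0,0,0],
    [0,0,0,0,0,0],
    [0,0,0,0,0,0]
  ],
  "jaw": 1
}}

```text
t: 3.2
tool_pos: [358.8, 311.2, 106.4]
tcp_rot: [-3.142, 0.0, 1.617]
wrist_force: [-0.4, -0.5, -0.5]
finger_gap: 17.5
```

```bash
python3 mv.py sent 0 0 .124; python3 mv.py plan 359 311 326 92.65
```

```text
cmd [358.8 311.2 106.5] [3.142 0.    1.617]
delta mm [-2.000e-01  1.000e-01 -2.195e+02] turn [-0.   -0.   -0.02] dist 220 rows>= 4.4
```

Request:
{"method": "apply_moves", "body": {
  "steps": [
    [0,0,0,0,0,0],
    [0,0,0,0,0,0],
    [0,0,0,0,0,0],
    [0,0,0,0,0,0],
    [0,0,-0.003,0,0,0],
    [0,0,-0.008,0,0,0],
    [0,0,-0.015,0,0,0],
    [0,0,-0.022,0,0,0],
    [0,0,-0.028,0,0,0],
    [0,0,-0.03,0,0,0]
  ]
}}

```text
t: 4.2
tool_pos: [359.4, 311.5, 137.6]
tcp_rot: [3.14, -0.001, 1.617]
wrist_force: [0.5, -0.0, -4.4]
finger_gap: 13.8
```

```bash
python3 mv.py sent 0 0 -.03; python3 mv.py plan 359 311 326 92.65; python3 -c "
from cell import *
s=read_state();print(s['finger_gap'],s['wrist_force'],s['wrist_torque'])"
```

```text
cmd [358.8 311.2 136.5] [3.142 0.    1.617]
delta mm [-2.000e-01  1.000e-01 -1.895e+02] turn [-0.   -0.   -0.02] dist 190 rows>= 3.8
13.822561844489186 [ 0.52209248 -0.03284336 -4.35119881] [-0.06922166  0.06171473  0.0176259 ]
```

Request:
{"method": "apply_moves", "body": {
  "steps": [
    [0,0,-0.007,0,0,0],
    [0,0,-0.022,0,0,0],
    [0,0,-0.043,0,0,0],
    [0,0,-0.066,0,0,0],
    [0,0,-0.09,0,0,0],
    [0,0,-0.114,0,0,0],
    [0,0,-0.137,0,0,0],
    [0,0,-0.156,0,0,0],
    [0,0,-0.167,0,0,0],
    [0,0,-0.17,0,0,0]
  ]
}}

```text
t: 5.2
tool_pos: [359.2, 311.4, 307.8]
tcp_rot: [3.14, -0.001, 1.617]
wrist_force: [0.8, -0.2, -4.0]
finger_gap: 13.7
```

```bash
python3 mv.py sent 0 0 -.17; python3 mv.py plan 675.6 19.8 306 95.24; python3 - <<'E'
from h import *
from cell import *
c=capture("scene"); crop(c["color"],340,200,250,220,3,"pics/lift.png")
print(read_state()["finger_gap"])
E
```

```text
cmd [358.8 311.2 306.5] [3.142 0.    1.617]
delta mm [-305.7  303.     0.5] turn [-0.   -0.   -2.61] dist 430 rows>= 8.6
13.738972970971364
```

View pics/lift.png

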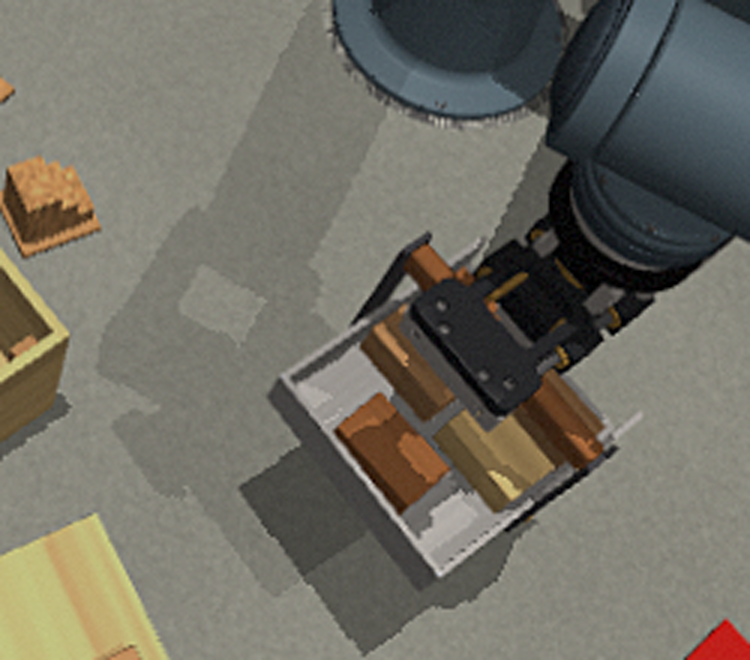

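The tray is lifted level, centred around (440,460) in the crop, with all the offcuts in place. I'll carry it over the crate in two smooth calls.

Request:
{"method": "apply_moves", "body": {
  "steps": [
    [-0.004,0.004,0,0,0,0],
    [-0.012,0.012,0,0,0,0],
    [-0.024,0.024,0,0,0,0],
    [-0.04,0.04,0,0,0,0],
    [-0.058,0.058,0,0,0,0],
    [-0.077,0.076,0,0,0,-0.5],
    [-0.096,0.095,0,0,0,-0.8],
    [-0.115,0.114,0,0,0,-1],
    [-0.134,0.133,0,0,0,-1.2],
    [-0.153,0.152,0,0,0,-1.3]
  ]
}}

```text
t: 6.25
tool_pos: [518.5, 163.5, 305.1]
tcp_rot: [-3.14, 0.0, 1.639]
wrist_force: [0.0, -0.1, -4.4]
finger_gap: 14.0
```

```bash
python3 mv.py sent -.153 .152 0 0 0 -1.3; python3 mv.py plan 675.6 19.8 306 95.24
```

```text
cmd [517.7 165.4 306.5] [ 3.142 -0.     1.639]
delta mm [-156.1  147.5    0.5] turn [-0.   -0.   -1.31] dist 215 rows>= 4.3
```

Request:
{"method": "apply_moves", "body": {
  "steps": [
    [-0.02,0.019,0,0,0,-0.2],
    [-0.04,0.038,0,0,0,-0.4],
    [-0.06,0.057,0,0,0,-0.6],
    [-0.08,0.076,0,0,0,-0.8],
    [-0.1,0.095,0,0,0,-1],
    [-0.118,0.112,0,0,0,-1.1],
    [-0.134,0.127,0,0,0,-1.2],
    [-0.146,0.138,0,0,0,-1.3],
    [-0.153,0.145,0,0,0,-1.3],
    [-0.156,0.147,0,0,0,-1.3]
  ]
}}

```text
t: 7.25
tool_pos: [675.3, 18.5, 305.0]
tcp_rot: [-3.14, -0.0, 1.661]
wrist_force: [-0.1, 0.0, -5.4]
finger_gap: 13.9
```

```bash
python3 mv.py sent -.156 .147 0 0 0 -1.3; python3 - <<'E'
from mv import *
from cell import *
c=capture("scene"); crop(c["color"],180,150,260,240,2.5,"pics/over.png")
c=capture("top"); crop(c["color"],200,130,260,240,2.5,"pics/overt.png")
p,R=get(); g=p-19*R[:,2]
# tip about grasp: rows for theta
for th in (8,16,20,24,28,32,36,40,45):
    R2=R@Rn.from_rotvec([-th,0,0],degrees=True).as_matrix(); p2=g+19*R2[:,2]
    print(th,np.round(R.T@(p2-p),1))
E
```

```text
cmd [675.1  19.8 306.5] [3.142 0.    1.662]
8 [ 0.   2.6 -0.2]
16 [-0.   5.2 -0.7]
20 [ 0.   6.5 -1.1]
24 [ 0.   7.7 -1.6]
28 [-0.   8.9 -2.2]
32 [ 0.  10.1 -2.9]
36 [ 0.  11.2 -3.6]
40 [ 0.  12.2 -4.4]
45 [-0.  13.4 -5.6]
```

View pics/over.png

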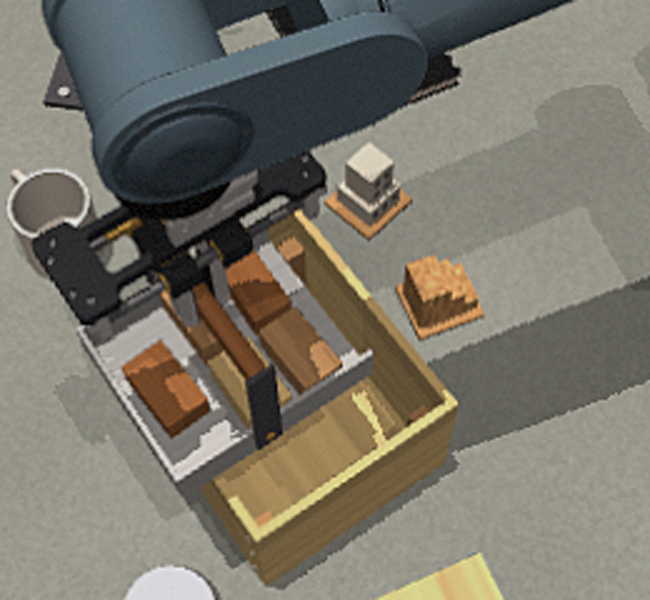

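View pics/overt.png

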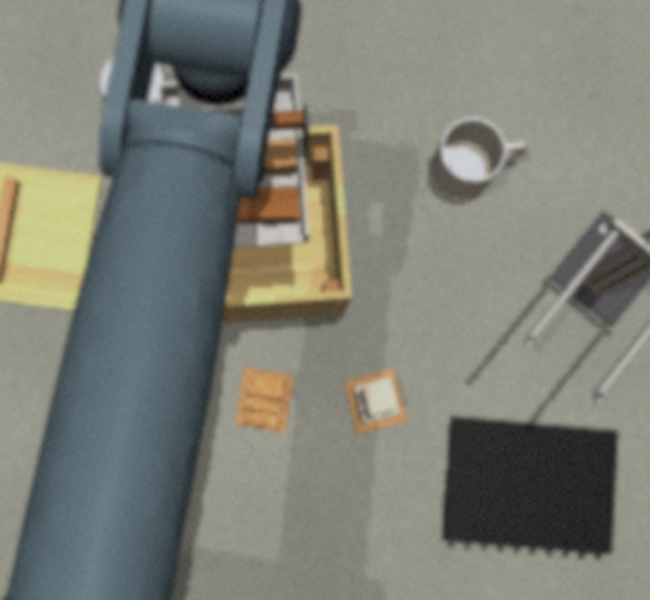

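The tray is level over the crate with its front edge well inside the mouth. I'll tip it to 20° first, then go slowly.

Request:
{"method": "apply_moves", "body": {
  "steps": [
    [0,0.0005,0,-1,0,0],
    [0,0.001,0,-3,0,0],
    [0,0.0018,0,-5.5,0,0],
    [0,0.0027,0,-8,0,0],
    [0,0.0035,0,-11,0,0],
    [0,0.0045,-0.001,-14,0,0],
    [0,0.0055,-0.001,-16.5,0,0],
    [0,0.006,-0.001,-18.5,0,0],
    [0,0.0065,-0.001,-19.5,0,0],
    [0,0.0065,-0.001,-20,0,0]
  ]
}}

```text
t: 8.35
tool_pos: [680.8, 20.9, 307.4]
tcp_rot: [2.793, -0.0, 1.663]
wrist_force: [0.4, 0.3, -4.3]
finger_gap: 14.1
```

```bash
python3 mv.py sent 0 .0065 -.001 -20; python3 - <<'E'
from mv import *
from cell import *
s=read_state();print(s["t"],s["finger_gap"],s["wrist_force"],s["joint_positions"])
p,R=get(); g=p-19*R[:,2]
for th in (4,8,12,16,20,24):
    R2=R@Rn.from_rotvec([-th,0,0],degrees=True).as_matrix(); p2=g+19*R2[:,2]
    print(th,np.round(R.T@(p2-p),1))
c=capture("scene"); crop(c["color"],180,150,260,240,2.5,"pics/tip20.png")
E
```

```text
cmd [681.6  20.4 307.5] [2.793 0.    1.662]
8.35 14.138711169896562 [ 0.42105637  0.25695067 -4.31034491] [-0.17280618  0.03635083  1.63407201  0.09890484  1.13538708 -0.29138797]
4 [ 0.   1.3 -0. ]
8 [-0.   2.6 -0.2]
12 [ 0.   4.  -0.4]
16 [ 0.   5.2 -0.7]
20 [ 0.   6.5 -1.1]
24 [-0.   7.7 -1.6]
```

View pics/tip20.png

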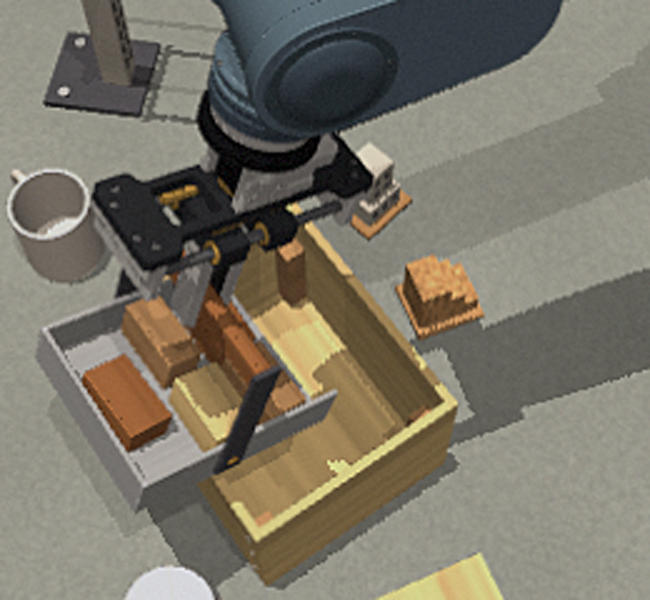

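Request:
{"method": "apply_moves", "body": {
  "steps": [
    [0,0.0002,0,-0.7,0,0],
    [0,0.0005,0,-1.5,0,0],
    [0,0.0007,0,-2.2,0,0],
    [0,0.001,0,-3,0,0],
    [0,0.0012,0,-3.8,0,0],
    [0,0.0015,0,-4.6,0,0],
    [0,0.0017,0,-5.4,0,0],
    [0,0.002,0,-6.2,0,0],
    [0,0.0023,0,-7,0,0],
    [0,0.0026,0,-8,0,0]
  ]
}}

```text
t: 9.4
tool_pos: [684.0, 20.6, 308.4]
tcp_rot: [2.652, 0.0, 1.662]
wrist_force: [-0.0, -0.4, -3.7]
finger_gap: 13.5
```

```bash
python3 mv.py sent 0 .0026 0 -8; python3 - <<'E'
from mv import *
from cell import *
c=capture("scene"); crop(c["color"],180,150,260,240,2.5,"pics/tip28.png")
s=read_state();print(s["t"],s["finger_gap"],s["wrist_force"])
E
```

```text
cmd [684.   20.6 308.3] [2.653 0.    1.662]
9.45 14.019333300215676 [ 0.21158317 -0.54797807 -4.90083473]
```

View pics/tip28.png

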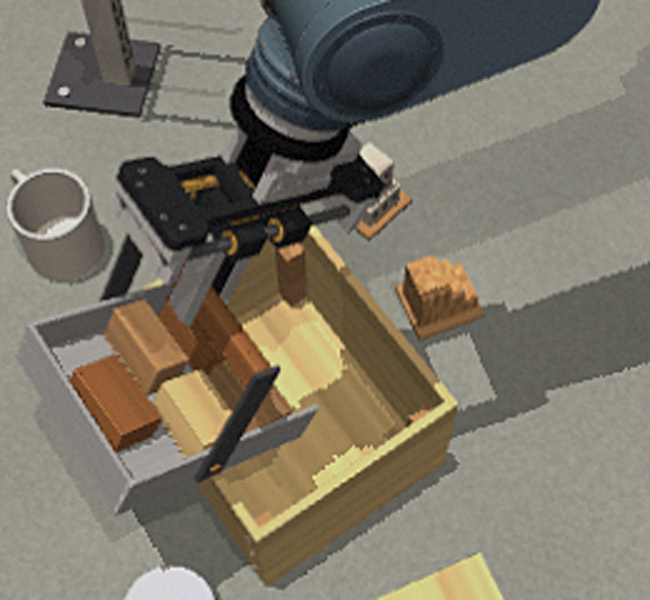

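Nothing has slid yet at 28°, so I'll continue slowly.

Request:
{"method": "apply_moves", "body": {
  "steps": [
    [0,0.0002,0,-0.7,0,0],
    [0,0.0005,0,-1.4,0,0],
    [0,0.0007,0,-2.1,0,0],
    [0,0.0009,0,-2.8,0,0],
    [0,0.0011,0,-3.5,0,0],
    [0,0.0013,0,-4.1,0,0],
    [0,0.0015,0,-4.6,0,0],
    [0,0.0016,0,-5,0,0],
    [0,0.0016,0,-5,0,0],
    [0,0.0016,0,-5,0,0]
  ]
}}

```text
t: 10.45
tool_pos: [685.4, 20.8, 309.2]
tcp_rot: [2.566, 0.0, 1.662]
wrist_force: [-0.7, 0.1, -2.8]
finger_gap: 13.7
```

```bash
python3 mv.py sent 0 .0016 0 -5; python3 - <<'E'
from mv import *
from cell import *
c=capture("scene"); crop(c["color"],180,150,260,240,2.5,"pics/tip33.png")
s=read_state();print(s["t"],s["finger_gap"],s["wrist_force"])
E
```

```text
cmd [685.4  20.8 309.1] [ 2.566 -0.     1.662]
10.5 13.791513769100298 [-7.21457133e-02  1.84015611e-03 -3.25868621e+00]
```

View pics/tip33.png

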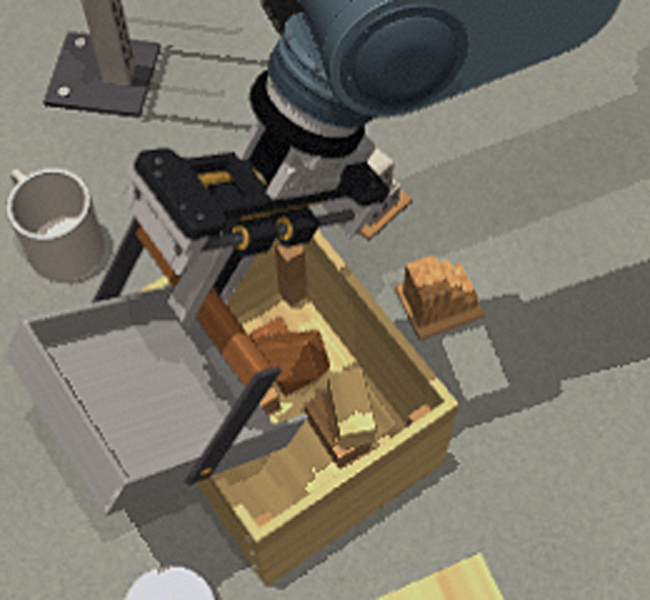

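All five offcuts are in the crate (about (290,350) and (340,410) in the crop) and the tray is empty. I'll level the tray and raise it.

```bash
python3 mv.py plan 665 20 340 95.2
```

```text
delta mm [  1.1  -0.3 -37. ] turn [ 3.3e+01 -1.0e-02  3.0e-02] dist 37 rows>= 3.8
```

Request:
{"method": "apply_moves", "body": {
  "steps": [
    [0,0,-0.002,1,0,0],
    [0,0,-0.006,3,0,0],
    [0,0,-0.011,7,0,0],
    [0,0,-0.016,12,0,0],
    [0,0,-0.021,17,0,0],
    [0,0,-0.026,22,0,0],
    [0,0,-0.031,27,0,0],
    [0,0,-0.035,31,0,0],
    [0,0,-0.037,32.5,0,0],
    [0,0,-0.037,33,0,0]
  ]
}}

```text
t: 11.5
tool_pos: [666.4, 18.9, 340.6]
tcp_rot: [3.141, 0.0, 1.662]
wrist_force: [-0.9, -0.1, -2.8]
finger_gap: 14.3
```

```bash
python3 mv.py sent 0 0 -.037 33; python3 mv.py plan 430 -60 325 70
```

```text
cmd [665.3  18.9 340.1] [-3.142  0.     1.662]
delta mm [ -57.1 -241.5   15.1] turn [-0.   -0.   25.23] dist 249 rows>= 5.0
```

Request:
{"method": "apply_moves", "body": {
  "steps": [
    [-0.001,-0.006,0,0,0,0.5],
    [-0.004,-0.018,0,0,0,2],
    [-0.009,-0.038,0.002,0,0,4],
    [-0.015,-0.065,0.004,0,0,7],
    [-0.023,-0.097,0.006,0,0,10],
    [-0.031,-0.131,0.008,0,0,13.5],
    [-0.039,-0.165,0.01,0,0,17],
    [-0.047,-0.197,0.012,0,0,20.5],
    [-0.053,-0.224,0.014,0,0,23.5],
    [-0.057,-0.241,0.015,0,0,25.2]
  ]
}}

```text
t: 12.5
tool_pos: [428.5, -60.0, 325.0]
tcp_rot: [3.14, 0.0, 1.22]
wrist_force: [0.8, 0.1, -3.2]
finger_gap: 13.7
```

```bash
python3 mv.py sent -.057 -.241 .015 0 0 25.2; python3 mv.py plan 346.5 -243.5 279 51.3; python3 - <<'E'
from mv import *
from cell import *
c=capture("scene"); crop(c["color"],180,90,260,240,2.5,"pics/b1.png"); np.savez("scene2.npz",**c)
c=capture("top"); np.savez("top2.npz",**c);crop(c["color"],200,150,300,240,2.5,"pics/b1t.png")
E
```

```text
cmd [430.5 -59.8 325.1] [3.142 0.    1.222]
delta mm [-201.3  -16.3   46.1] turn [-0.   -0.   18.73] dist 207 rows>= 4.1
```

View pics/b1.png

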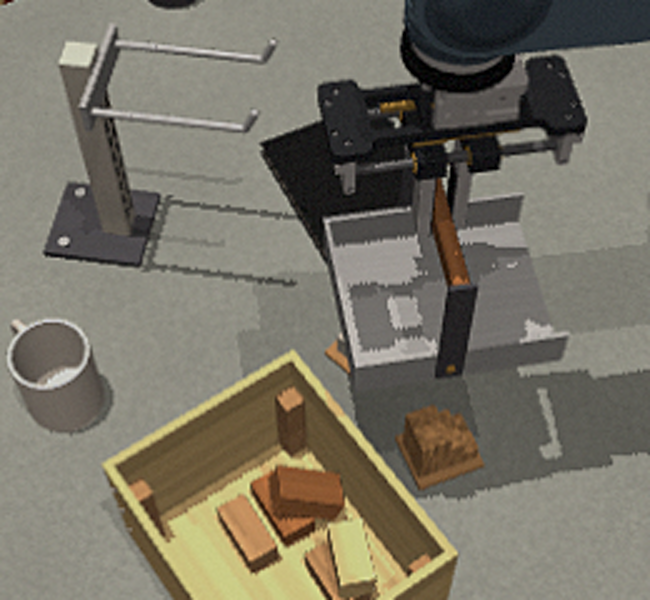

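View pics/b1t.png

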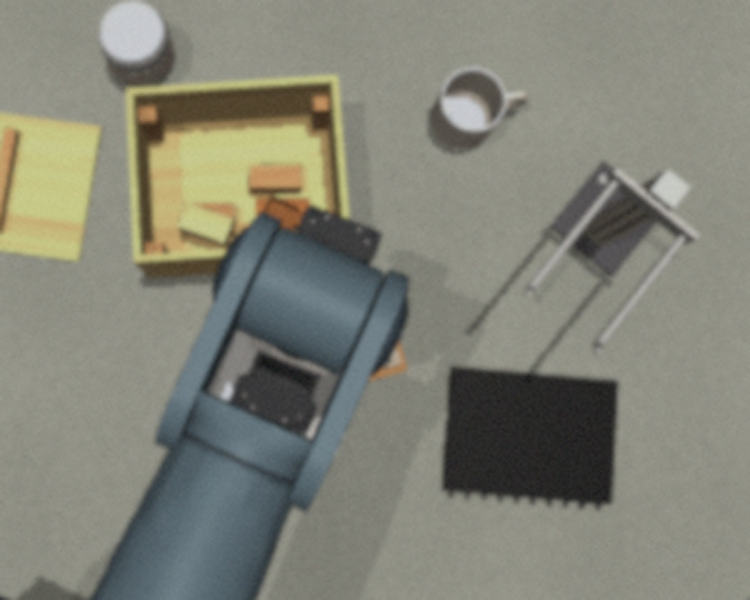

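The offcuts lie low in the crate and the tray is level and empty. I'll move to the pre-approach pose in front of the prongs.

Request:
{"method": "apply_moves", "body": {
  "steps": [
    [-0.006,0,0.001,0,0,0.5],
    [-0.018,-0.001,0.004,0,0,1.6],
    [-0.036,-0.003,0.008,0,0,3.3],
    [-0.06,-0.005,0.014,0,0,5.5],
    [-0.088,-0.007,0.02,0,0,8],
    [-0.116,-0.009,0.027,0,0,10.8],
    [-0.143,-0.011,0.033,0,0,13.3],
    [-0.168,-0.013,0.039,0,0,15.6],
    [-0.188,-0.015,0.043,0,0,17.5],
    [-0.201,-0.016,0.046,0,0,18.7]
  ]
}}

```text
t: 13.6
tool_pos: [346.1, -244.8, 278.4]
tcp_rot: [-3.141, 0.0, 0.893]
wrist_force: [0.1, -0.6, -2.5]
finger_gap: 14.2
```

```bash
python3 mv.py sent -.201 -.016 .046 0 0 18.7; python3 - <<'E'
from mv import *
from cell import *
c=capture("scene"); crop(c["color"],180,60,260,240,2.5,"pics/b2.png"); np.savez("scene3.npz",**c)
c=capture("top"); np.savez("top3.npz",**c);crop(c["color"],300,180,250,200,3,"pics/b2t.png")
print(read_state()["tool_pos"],read_state()["tcp_rot"],read_state()["finger_gap"])
plan(487,-356,279,51.3)
E
```

```text
cmd [ 346.9 -243.3  279.1] [3.142 0.    0.896]
[ 346.27261062 -244.33529851  278.40784953] [-3.14012366e+00 -1.66248703e-04  8.93445248e-01] 13.885143036329502
delta mm [-5.000e-01  1.798e+02  1.000e-01] turn [-0.   -0.    0.03] dist 180 rows>= 3.6
```

View pics/b2.png

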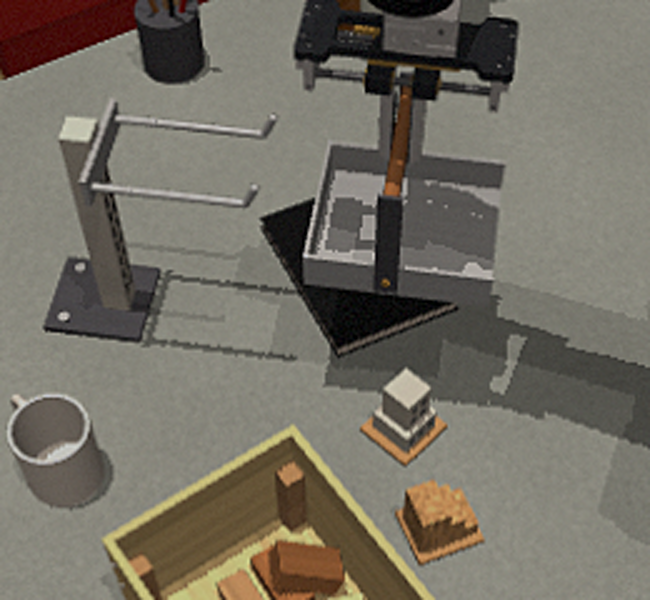

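View pics/b2t.png

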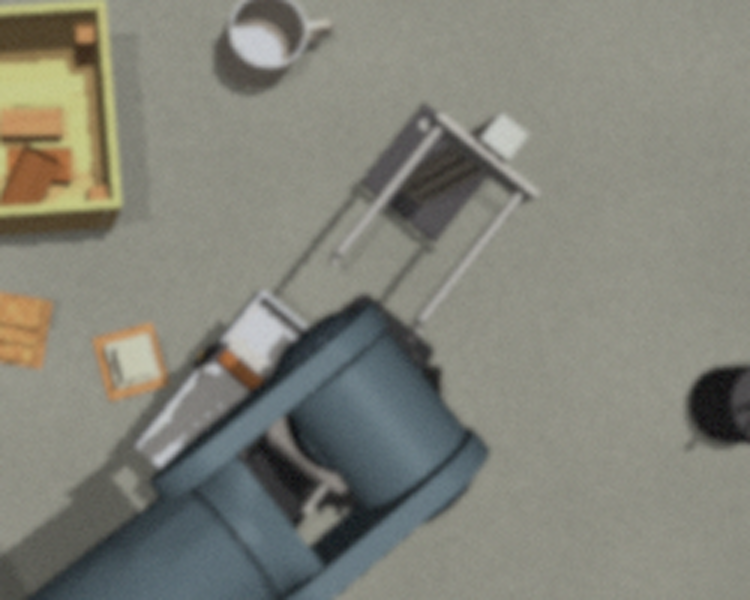

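```bash
python3 - <<'E'
from m import *
for n in("scene","top"):
    c=load(n+"3.npz")
    p=sel(c,(220,480),(-400,-120),(180,222)); r=rect(p,n+" tray")
    b=sel(c,(220,480),(-400,-120),(288,330)); 
    a=np.deg2rad(-38.7); ex=np.array([np.cos(a),np.sin(a)]); ey=np.array([-ex[1],ex[0]])
    o=np.array([487,-356]); q=(np.array(r[0])-o); print("tray centre in seat frame",q@ex,q@ey)
E
```

```text
scene tray: n=1480 c=(338.4,-235.3) size=(159.8,176.4) ang=51.82 zmed=198.9 mean=[ 349.4 -231.   198.5]
tray centre in seat frame -191.41022451782993 1.2858853125249396
top tray: n=285 c=(345.1,-239.2) size=(151.7,175.9) ang=54.72 zmed=207.9 mean=[ 381.1 -211.5  201.6]
tray centre in seat frame -183.82092994257306 2.4273796319785816
```

The tray is aligned to within about 2 mm sideways. I'll slide it in above the prongs.

Request:
{"method": "apply_moves", "body": {
  "steps": [
    [0,0.006,0,0,0,0],
    [0,0.018,0,0,0,0],
    [0,0.036,0,0,0,0],
    [0,0.058,0,0,0,0],
    [0,0.082,0,0,0,0],
    [0,0.107,0,0,0,0],
    [0,0.131,0,0,0,0],
    [0,0.153,0,0,0,0],
    [0,0.171,0,0,0,0],
    [0,0.18,0,0,0,0]
  ]
}}

```text
t: 14.7
tool_pos: [489.3, -355.6, 278.8]
tcp_rot: [-3.142, -0.0, 0.898]
wrist_force: [0.7, 0.5, -2.6]
finger_gap: 13.7
```

```bash
python3 mv.py sent 0 .18 0; python3 - <<'E'
from mv import *
from cell import *
c=capture("scene"); crop(c["color"],150,60,200,180,4,"pics/b3.png"); np.savez("scene4.npz",**c)
s=read_state();print(s["tool_pos"],s["wrist_force"],s["finger_gap"])
E
```

```text
cmd [ 487.4 -355.7  279.1] [3.142 0.    0.896]
[ 489.40623748 -356.03956031  278.79951518] [-0.3364007  -0.24993442 -2.48816879] 13.913824172113895
```

View pics/b3.png

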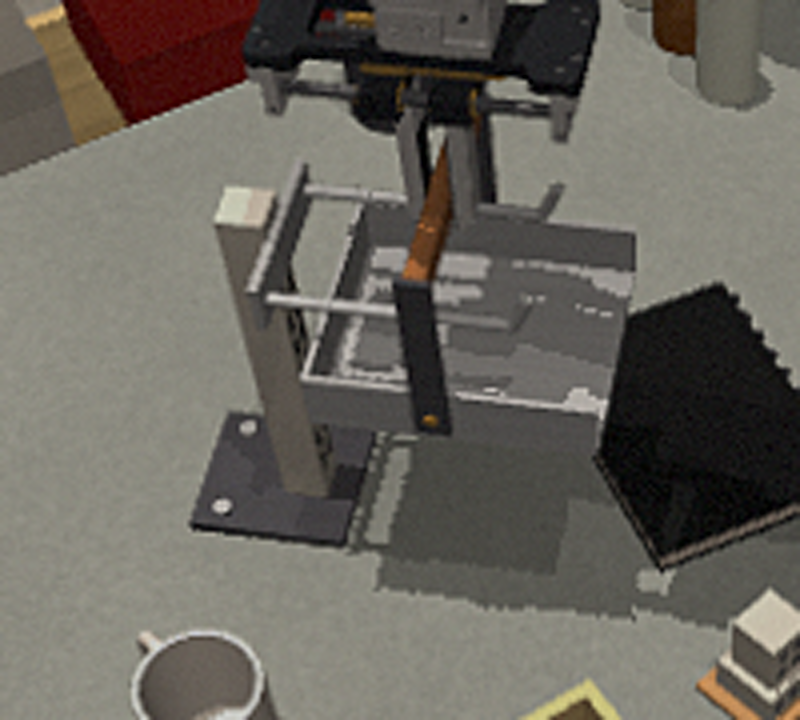

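The bar is over both prongs with the straps outside them, so I'll lower it.

Request:
{"method": "apply_moves", "body": {
  "steps": [
    [0,0,0.004,0,0,0],
    [0,0,0.01,0,0,0],
    [0,0,0.016,0,0,0],
    [0,0,0.022,0,0,0],
    [0,0,0.028,0,0,0],
    [0,0,0.032,0,0,0],
    [0,0,0.035,0,0,0],
    [0,0,0.037,0,0,0],
    [0,0,0.039,0,0,0],
    [0,0,0.04,0,0,0]
  ]
}}

```text
t: 15.75
tool_pos: [487.4, -355.8, 239.1]
tcp_rot: [3.142, 0.0, 0.896]
wrist_force: [0.6, 1.1, -2.7]
finger_gap: 13.9
```

```bash
python3 mv.py sent 0 0 .04; python3 - <<'E'
from cell import *
for i in range(3):
    s=read_state();print(s["tool_pos"],s["wrist_force"],s["wrist_torque"],s["finger_gap"])
E
```

```text
cmd [ 487.4 -355.7  239.1] [3.142 0.    0.896]
[ 487.42246496 -355.78438087  239.07281301] [ 0.64340117  1.09237452 -2.74144447] [-0.08778634  0.10617247 -0.00362556] 13.921171718265049
[ 487.42246496 -355.78438087  239.07281301] [ 0.64340117  1.09237452 -2.74144447] [-0.08778634  0.10617247 -0.00362556] 13.921171718265049
[ 487.42246496 -355.78438087  239.07281301] [ 0.64340117  1.09237452 -2.74144447] [-0.08778634  0.10617247 -0.00362556] 13.921171718265049
```

Request:
{"method": "apply_moves", "body": {
  "steps": [
    [0,0,0.0003,0,0,0],
    [0,0,0.0006,0,0,0],
    [0,0,0.0009,0,0,0],
    [0,0,0.0012,0,0,0],
    [0,0,0.0015,0,0,0],
    [0,0,0.0018,0,0,0],
    [0,0,0.002,0,0,0],
    [0,0,0.002,0,0,0],
    [0,0,0.002,0,0,0],
    [0,0,0.002,0,0,0]
  ]
}}

```text
t: 16.75
tool_pos: [487.5, -355.9, 238.3]
tcp_rot: [3.141, 0.0, 0.896]
wrist_force: [-2.7, 2.9, 5.4]
finger_gap: 13.7
```

```bash
python3 mv.py sent 0 0 .002; python3 - <<'E'
from h import *
from cell import *
c=capture("scene"); crop(c["color"],150,60,200,180,4,"pics/b4.png")
s=read_state();print(s["tool_pos"],s["wrist_force"],s["wrist_torque"],s["finger_gap"])
E
```

```text
cmd [ 487.4 -355.7  237.1] [3.142 0.    0.896]
[ 487.53089392 -355.86056611  238.29879563] [-3.04003488  1.43782865  4.76455731] [0.4159749  0.65676412 0.01849527] 14.213160806815488
```

View pics/b4.png

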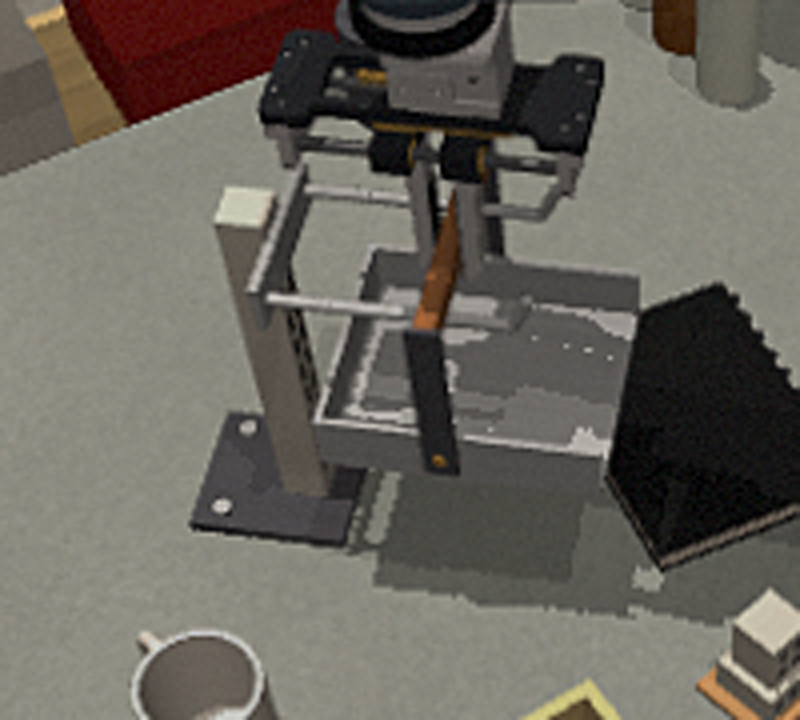

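The bar is seated: the vertical reading went from −2.7 N to about +5 N. I'll release.

Request:
{"method": "apply_moves", "body": {
  "steps": [
    [0,0,0,0,0,0],
    [0,0,0,0,0,0],
    [0,0,0,0,0,0],
    [0,0,0,0,0,0],
    [0,0,0,0,0,0],
    [0,0,0,0,0,0],
    [0,0,0,0,0,0],
    [0,0,0,0,0,0],
    [0,0,0,0,0,0],
    [0,0,0,0,0,0]
  ],
  "jaw": -0.4
}}

```text
t: 17.8
tool_pos: [487.4, -355.7, 237.1]
tcp_rot: [3.142, 0.0, 0.896]
wrist_force: [-0.3, 0.3, 0.1]
finger_gap: 66.1
```

```bash
python3 - <<'E'
from h import *
from cell import *
c=capture("scene"); crop(c["color"],150,60,200,180,4,"pics/b5.png")
s=read_state();print(s["tool_pos"],s["wrist_force"],s["wrist_torque"],s["finger_gap"])
E
```

```text
[ 487.4013514  -355.74836045  237.1615614 ] [0.11486648 0.39107186 0.22304848] [-0.06689726  0.10084469  0.05449887] 66.07683689169353
```

View pics/b5.png

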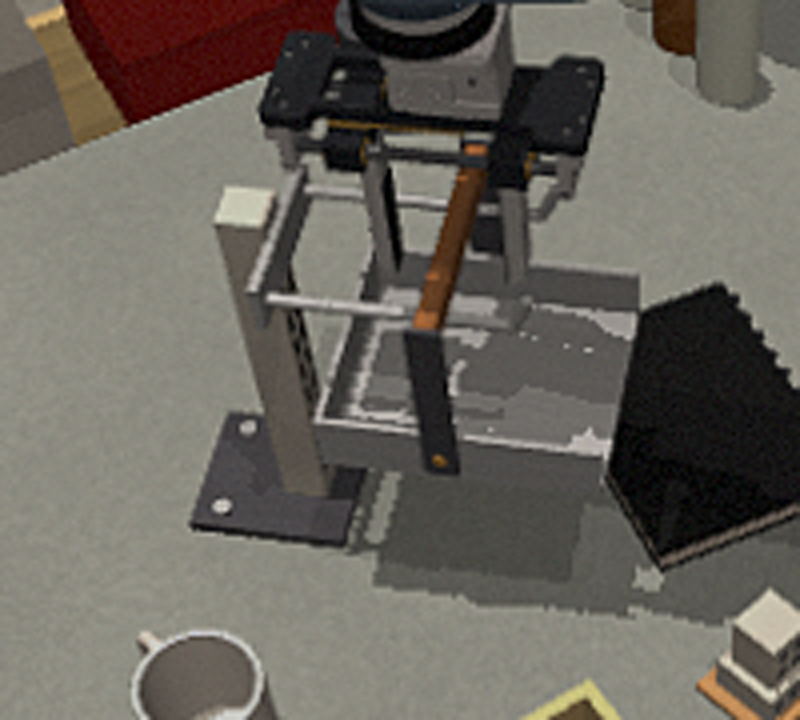

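The tray hangs level with the jaws clear. I'll retract straight up, then swing to the divider.

Request:
{"method": "apply_moves", "body": {
  "steps": [
    [0,0,-0.004,0,0,0],
    [0,0,-0.012,0,0,0],
    [0,0,-0.025,0,0,0],
    [0,0,-0.042,0,0,0],
    [0,0,-0.06,0,0,0],
    [0,0,-0.08,0,0,0],
    [0,0,-0.1,0,0,0],
    [0,0,-0.117,0,0,0],
    [0,0,-0.127,0,0,0],
    [0,0,-0.13,0,0,0]
  ]
}}

```text
t: 18.85
tool_pos: [487.8, -356.0, 369.1]
tcp_rot: [3.139, 0.0, 0.896]
wrist_force: [-1.6, 0.1, -0.8]
finger_gap: 65.7
```

```bash
python3 mv.py sent 0 0 -.13; python3 mv.py plan 550 0 350 20;  python3 - <<'E'
from m import *
from cell import *
for n in("scene","top"):
    c=capture(n); np.savez(n+"5.npz",**c); print(n)
    rect(sel(c,(520,740),(220,420),(22,36)),"lath")
    rect(sel(c,(360,480),(-80,30),(60,75)),"terr top")
    rect(sel(c,(380,480),(-210,-100),(70,90)),"towertop")
    rect(sel(c,(500,740),(200,420),(3,12)),"divider")
    p=sel(c,(535,705),(-90,120),(4,100)); print("offcut zmax",np.percentile(p[:,2],[50,90,99]))
    b=sel(c,(400,560),(-450,-260),(262,275)); 
    rect(b,"bar")
E
```

```text
cmd [ 487.4 -355.7  367.1] [3.142 0.    0.896]
delta mm [ 316.9 -173.4   17.1] turn [-0.   -0.   31.33] dist 362 rows>= 7.2
scene
lath: n=482 c=(625.2,312.8) size=(17.2,129.8) ang=83.78 zmed=27.2 mean=[627.  313.2  27.2]
terr top: n=215 c=(439.5,-18.4) size=(44.0,29.9) ang=81.18 zmed=64.9 mean=[439.5 -18.   64.9]
towertop: n=166 c=(394.7,-132.1) size=(35.0,35.4) ang=15.66 zmed=76.7 mean=[ 396.4 -131.6   76.7]
divider: n=6552 c=(619.6,310.0) size=(219.8,239.1) ang=89.88 zmed=5.6 mean=[622.7 310.1   5.7]
offcut zmax [10.08010564 70.21439498 83.36822176]
bar: n=351 c=(480.8,-363.9) size=(137.0,161.4) ang=7.01 zmed=266.9 mean=[ 484.5 -348.9  266.7]
top
lath: n=224 c=(628.9,309.9) size=(17.9,129.5) ang=83.03 zmed=27.9 mean=[628.1 309.9  27.8]
terr top: n=145 c=(441.9,-21.4) size=(41.5,29.9) ang=81.78 zmed=66.1 mean=[441.9 -21.6  65.9]
towertop: n=137 c=(396.1,-135.5) size=(34.0,33.9) ang=16.53 zmed=78.1 mean=[ 396.8 -135.7   78. ]
divider: n=3152 c=(620.1,310.0) size=(219.7,239.3) ang=89.92 zmed=6.2 mean=[625.9 310.3   6.5]
offcut zmax [10.25216623 68.57441987 82.03282156]
bar: n=131 c=(505.9,-298.3) size=(49.8,64.5) ang=47.00 zmed=267.4 mean=[ 519.9 -311.8  267.7]
```

The tower was knocked to about (395,-134). The divider hasn't moved. I'll swing toward the divider and refine its pose with a colour mask.

Request:
{"method": "apply_moves", "body": {
  "steps": [
    [0.01,-0.006,0.001,0,0,1],
    [0.035,-0.019,0.002,0,0,3.5],
    [0.07,-0.038,0.004,0,0,7],
    [0.11,-0.06,0.006,0,0,11],
    [0.15,-0.082,0.008,0,0,15],
    [0.19,-0.104,0.01,0,0,19],
    [0.23,-0.126,0.012,0,0,23],
    [0.265,-0.145,0.014,0,0,26.5],
    [0.295,-0.161,0.016,0,0,29.5],
    [0.317,-0.173,0.017,0,0,31.3]
  ]
}}

```text
t: 19.95
tool_pos: [549.9, 2.1, 348.5]
tcp_rot: [-3.14, 0.002, 0.35]
wrist_force: [-0.5, 0.0, -0.2]
finger_gap: 66.1
```

```bash
python3 mv.py sent .317 -.173 .017 0 0 31.3; python3 - <<'E'
from m import *
for n in("scene","top"):
    c=load(n+"5.npz"); w=cloud(c); hsv=cv2.cvtColor(c["color"],cv2.COLOR_BGR2HSV)
    m=(hsv[...,0]>12)&(hsv[...,0]<38)&(hsv[...,1]>70)
    def g(xr,yr,zr,mm=m):
        k=mm&(w[...,0]>xr[0])&(w[...,0]<xr[1])&(w[...,1]>yr[0])&(w[...,1]<yr[1])&(w[...,2]>zr[0])&(w[...,2]<zr[1]); return k
    k=g((480,780),(180,440),(0,13)).astype(np.uint8)
    k=cv2.morphologyEx(k,cv2.MORPH_CLOSE,np.ones((9,9)))
    ct=max(cv2.findContours(k,cv2.RETR_EXTERNAL,cv2.CHAIN_APPROX_NONE)[0],key=cv2.contourArea)
    pw=onplane(c,ct[:,0].astype(float),6); rect(pw,n+" divider")
    L=sel(c,(520,740),(220,420),(24,36)); k=np.polyfit(L[:,0],L[:,1],1); print("lath ang",np.rad2deg(np.arctan(k[0])),"y at 627",np.polyval(k,627),"x mid",(L[:,0].min()+L[:,0].max())/2)
    # crate rim
    k=((w[...,2]>141)&(w[...,2]<160)&(w[...,0]>480)&(w[...,0]<780)&(w[...,1]>-140)&(w[...,1]<170)).astype(np.uint8)
    cts,hier=cv2.findContours(k,cv2.RETR_CCOMP,cv2.CHAIN_APPROX_NONE)
    cts=sorted(cts,key=cv2.contourArea)[-2:]
    for ct in cts: rect(onplane(c,ct[:,0].astype(float),150),n+" rim")
E
python3 mv.py plan 627 311.5 120 -6.6
```

```text
cmd [ 5.504e+02 -1.000e-01  3.501e+02] [3.142 0.    0.35 ]
scene divider: n=326 c=(626.8,316.2) size=(221.9,175.6) ang=83.48 zmed=6.0 mean=[623.6 311.9   6. ]
lath ang -6.513477474798821 y at 627 313.16390183214605 x mid 624.942616818063
scene rim: n=312 c=(620.1,16.7) size=(186.2,228.1) ang=5.11 zmed=150.0 mean=[622.8  20.4 150. ]
scene rim: n=335 c=(619.3,16.3) size=(202.1,246.0) ang=5.16 zmed=150.0 mean=[623.2  21.8 150. ]
top divider: n=233 c=(629.1,311.2) size=(215.6,172.4) ang=83.79 zmed=6.0 mean=[628.3 310.3   6. ]
lath ang -6.2393905032846035 y at 627 310.0261069381617 x mid 628.8872024037748
top rim: n=287 c=(621.8,13.9) size=(188.2,230.7) ang=5.30 zmed=150.0 mean=[620.2  14.9 150. ]
top rim: n=308 c=(621.7,14.2) size=(202.3,242.6) ang=5.27 zmed=150.0 mean=[621.   14.7 150. ]
delta mm [ 178.8 -266.5  230.1] turn [-0.   -0.   26.63] dist 395 rows>= 7.9
```

Request:
{"method": "apply_moves", "body": {
  "steps": [
    [0.006,-0.009,0.006,0,0,1],
    [0.02,-0.029,0.02,0,0,3],
    [0.04,-0.06,0.045,0,0,6],
    [0.063,-0.094,0.075,0,0,9.5],
    [0.086,-0.128,0.105,0,0,13],
    [0.109,-0.162,0.135,0,0,16.5],
    [0.132,-0.197,0.165,0,0,20],
    [0.154,-0.23,0.195,0,0,23.5],
    [0.17,-0.254,0.218,0,0,25.7],
    [0.179,-0.266,0.23,0,0,26.4]
  ]
}}

```text
t: 20.95
tool_pos: [624.7, 313.0, 114.8]
tcp_rot: [3.139, 0.007, -0.11]
wrist_force: [-0.5, -0.4, -0.7]
finger_gap: 65.6
```

```bash
python3 mv.py sent .179 -.266 .23 0 0 26.4; python3 mv.py plan 627 311.5 9 -6.4; python3 - <<'E'
from h import *
from cell import *
c=capture("scene"); crop(c["color"],260,300,200,180,4,"pics/d1.png")
print(read_state()["tool_pos"])
E
```

```text
cmd [627.4 311.1 120.1] [ 3.142  0.    -0.111]
delta mm [ -0.5  -0.4 111.1] turn [-0.    0.    0.03] dist 111 rows>= 2.2
[624.30255206 313.6075531  113.60373289]
```

View pics/d1.png

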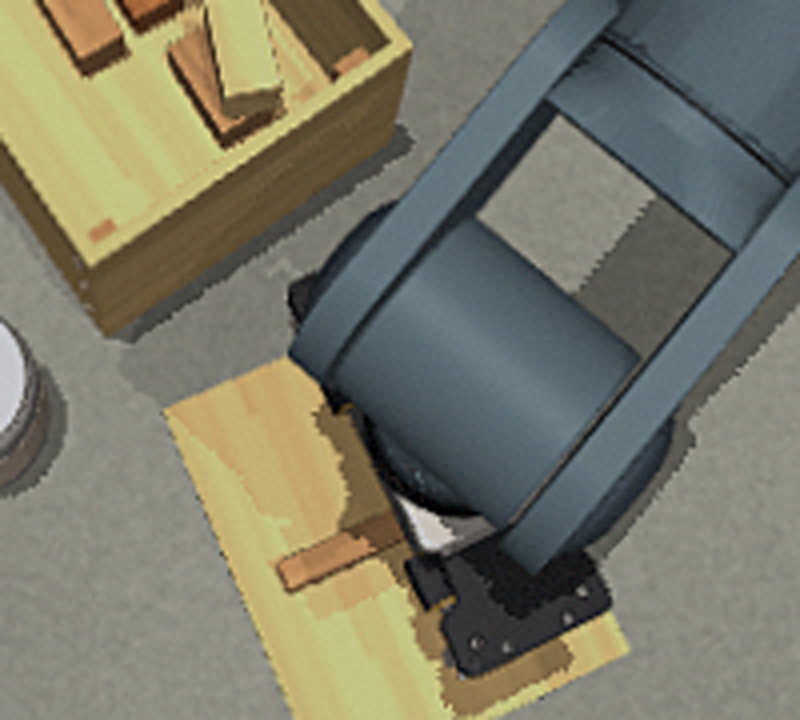

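Request:
{"method": "apply_moves", "body": {
  "steps": [
    [0,0,0.002,0,0,0],
    [0,0,0.01,0,0,0],
    [0,0,0.025,0,0,0],
    [0,0,0.042,0,0,0],
    [0,0,0.06,0,0,0],
    [0,0,0.076,0,0,0],
    [0,0,0.088,0,0,0],
    [0,0,0.095,0,0,0],
    [0,0,0.098,0,0,0],
    [0,0,0.1,0,0,0]
  ]
}}

```text
t: 22.0
tool_pos: [627.7, 311.3, 20.3]
tcp_rot: [-3.141, -0.001, -0.111]
wrist_force: [-0.0, 0.1, -0.4]
finger_gap: 66.0
```

Request:
{"method": "apply_moves", "body": {
  "steps": [
    [0,0,0,0,0,0],
    [0,0,0.001,0,0,0],
    [0,0,0.003,0,0,0],
    [0,0,0.005,0,0,0],
    [0,0,0.007,0,0,0],
    [0,0,0.009,0,0,0],
    [0,0,0.01,0,0,0],
    [0,0,0.01,0,0,0],
    [0,0,0.01,0,0,0],
    [0,0,0.01,0,0,0]
  ]
}}

```text
t: 23.0
tool_pos: [627.5, 311.1, 10.3]
tcp_rot: [-3.141, -0.0, -0.111]
wrist_force: [0.1, 0.2, -1.3]
finger_gap: 65.9
```

```bash
python3 mv.py sent 0 0 .11
```

```text
cmd [627.4 311.1  10.1] [ 3.142  0.    -0.111]
```

Request:
{"method": "apply_moves", "body": {
  "steps": [
    [0,0,0.001,0,0,0],
    [0,0,0.001,0,0,0],
    [0,0,0.001,0,0,0],
    [0,0,0.001,0,0,0],
    [0,0,0.001,0,0,0],
    [0,0,0.001,0,0,0],
    [0,0,0.001,0,0,0],
    [0,0,0.001,0,0,0],
    [0,0,0.001,0,0,0],
    [0,0,0.001,0,0,0]
  ],
  "jaw": 1
}}

```text
t: 24.0
tool_pos: [627.4, 311.2, 9.1]
tcp_rot: [-3.141, -0.0, -0.111]
wrist_force: [-0.0, 0.5, -0.3]
finger_gap: 15.7
```

Request:
{"method": "apply_moves", "body": {
  "steps": [
    [0,0,0,0,0,0],
    [0,0,0,0,0,0],
    [0,0,-0.002,0,0,0],
    [0,0,-0.006,0,0,0],
    [0,0,-0.012,0,0,0],
    [0,0,-0.02,0,0,0],
    [0,0,-0.03,0,0,0],
    [0,0,-0.04,0,0,0],
    [0,0,-0.046,0,0,0],
    [0,0,-0.05,0,0,0]
  ]
}}

```text
t: 25.0
tool_pos: [627.9, 311.2, 60.4]
tcp_rot: [-3.141, -0.001, -0.111]
wrist_force: [0.3, -0.2, -1.7]
finger_gap: 15.9
```

```bash
python3 mv.py sent 0 0 -.049; python3 - <<'E'
from cell import *
s=read_state(); print(s["tool_pos"],s["finger_gap"],s["wrist_force"],s["wrist_torque"])
E
python3 mv.py plan 600 150 240 -1
```

```text
cmd [627.4 311.1  59.1] [ 3.142  0.    -0.111]
[627.90179704 311.23606813  60.4218102 ] 15.852264824666126 [ 0.2950877  -0.23365111 -1.67950332] [ 0.04826816  0.16877067 -0.04024196]
delta mm [  -9.4  163.1 -180.9] turn [-0.    0.   -5.37] dist 244 rows>= 4.9
```

Request:
{"method": "apply_moves", "body": {
  "steps": [
    [0,0,-0.005,0,0,0],
    [0,0,-0.017,0,0,0],
    [0,0,-0.033,0,0,0],
    [0,0,-0.052,0,0,0],
    [0,0,-0.072,0,0,0],
    [0,0,-0.092,0,0,0],
    [0,0,-0.11,0,0,0],
    [0,0,-0.124,0,0,0],
    [0,0,-0.132,0,0,0],
    [0,0,-0.135,0,0,0]
  ]
}}

```text
t: 26.0
tool_pos: [627.8, 311.2, 195.4]
tcp_rot: [-3.141, -0.001, -0.111]
wrist_force: [0.4, -0.2, -2.3]
finger_gap: 15.5
```

```bash
python3 mv.py sent 0 0 -.135;python3 mv.py plan 620.5 15.2 194 5.2
```

```text
cmd [627.4 311.1 194.1] [ 3.142  0.    -0.111]
delta mm [2.590e+01 2.948e+02 1.000e-01] turn [ -0.     0.   -11.57] dist 296 rows>= 5.9
```

Request:
{"method": "apply_moves", "body": {
  "steps": [
    [0.001,0.008,0,0,0,-0.3],
    [0.002,0.024,0,0,0,-1],
    [0.005,0.052,0,0,0,-2],
    [0.008,0.09,0,0,0,-3.5],
    [0.011,0.13,0,0,0,-5],
    [0.015,0.17,0,0,0,-6.7],
    [0.018,0.21,0,0,0,-8.3],
    [0.022,0.248,0,0,0,-9.8],
    [0.025,0.278,0,0,0,-11],
    [0.026,0.295,0,0,0,-11.6]
  ]
}}

```text
t: 27.0
tool_pos: [619.5, 12.1, 192.7]
tcp_rot: [3.142, 0.002, 0.09]
wrist_force: [0.3, -0.1, -1.5]
finger_gap: 16.0
```

Request:
{"method": "apply_moves", "body": {
  "steps": [
    [0,0,0,0,0,0],
    [0,0,0,0,0,0],
    [0,0,0,0,0,0],
    [0,0,0,0,0,0],
    [0,0,0.003,0,0,0],
    [0,0,0.006,0,0,0],
    [0,0,0.009,0,0,0],
    [0,0,0.01,0,0,0],
    [0,0,0.01,0,0,0],
    [0,0,0.01,0,0,0]
  ]
}}

```text
t: 28.0
tool_pos: [620.6, 15.0, 184.2]
tcp_rot: [3.142, -0.0, 0.091]
wrist_force: [0.6, -0.4, -1.6]
finger_gap: 15.9
```

```bash
python3 mv.py sent .026 .295 0 0 0 -11.6; python3 mv.py sent 0 0 .01; python3 - <<'E'
from m import *
from cell import *
for n in("scene","top"):
    c=capture(n); np.savez(n+"6.npz",**c); 
    crop(c["color"],*( (180,200,240,200) if n=="scene" else (200,140,200,150)),3.3 if n=="scene" else 4,f"pics/d2{n}.png")
s=read_state(); print(s["tool_pos"],s["tcp_rot"],s["finger_gap"],s["wrist_force"])
E
```

```text
cmd [620.6  15.  194.1] [3.142 0.    0.091]
cmd [620.6  15.  184.1] [3.142 0.    0.091]
[620.66625376  14.96995548 184.33337661] [ 3.14152876e+00 -3.29630004e-04  9.12879543e-02] 15.850197002480211 [ 0.18717934 -0.13728168 -2.0336811 ]
```

View pics/d2scene.png

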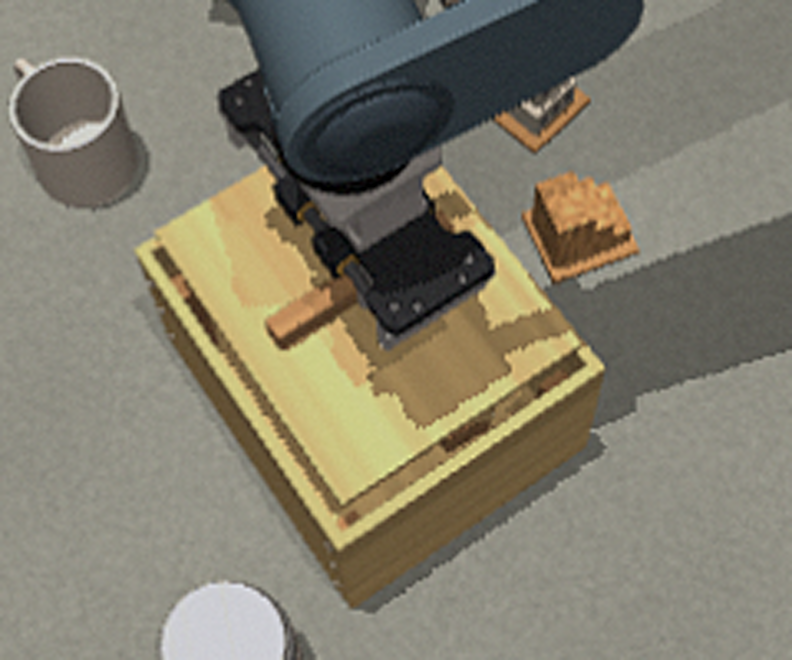

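View pics/d2top.png

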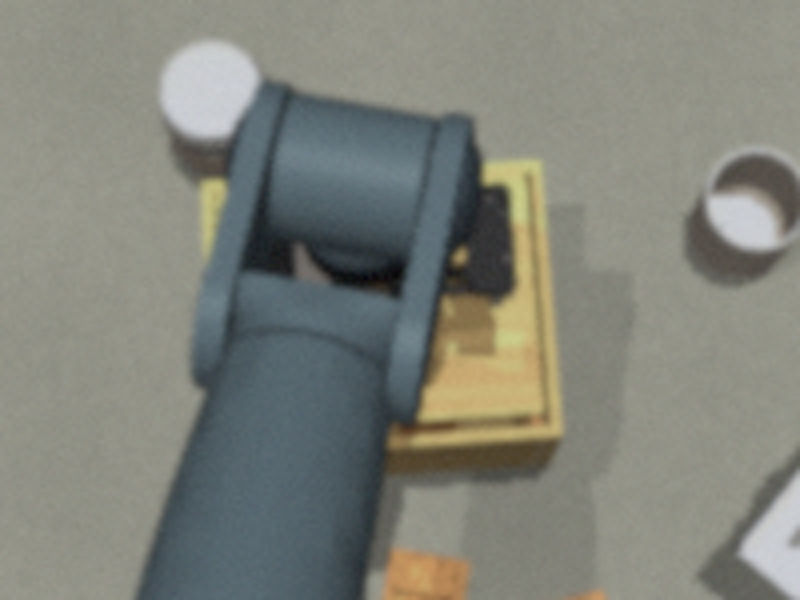

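```bash
cat > fit.py <<'E'
from m import *
def crateframe(P,c=(0,0),yaw=5.22):
    a=np.deg2rad(yaw); ex=np.array([np.cos(a),np.sin(a)]); ey=np.array([-ex[1],ex[0]])
    d=P[:,:2]-np.array(c); return np.c_[d@ex,d@ey]
E
python3 - <<'E'
from fit import *
C=(620.6,15.0)
for n in("scene","top"):
    c=load(n+"6.npz"); w=cloud(c)
    for lab,z,zr in(("sheet",181,(172,190)),("rim",150,(140,158))):
        k=((w[...,2]>zr[0])&(w[...,2]<zr[1])&(w[...,0]>490)&(w[...,0]<760)&(w[...,1]>-130)&(w[...,1]<160))
        v,u=np.nonzero(k); q=crateframe(onplane(c,np.c_[u,v].astype(float),z),C)
        print(n,lab,len(q),"zmed",np.median(w[k][:,2]))
        # edges: per-bin extremes
        def ext(i,s,rng):
            j=1-i; o=[]
            for b in np.arange(rng[0],rng[1],6):
                m=(q[:,j]>b)&(q[:,j]<b+6)
                if m.sum()>3: o.append((b+3,(q[m,i].max() if s>0 else q[m,i].min())))
            return np.array(o)
        for nm,i,s,r in(("+x",0,1,(-95,95)),("-x",0,-1,(-95,95)),("+y",1,1,(-75,75)),("-y",1,-1,(-75,75))):
            o=ext(i,s,r)
            if len(o)>3: print("  ",nm,"med %.1f"%np.median(o[:,1]),"lo/hi",np.round(np.percentile(o[:,1],[10,90]),1), np.round(o[::4,1],0))
E
```

```text
scene sheet 5320 zmed 180.49856132162125
   +x med 85.5 lo/hi [84.9 85.8] [86. 85. 85. 85. 86. 85. 86. 86.]
   -x med -87.7 lo/hi [-89.  10.] [  5.  11.   7. -88. -88. -88. -88. -89.]
   +y med 109.7 lo/hi [109.3 110. ] [110. 109. 109. 110. 110. 110. 110.]
   -y med -105.4 lo/hi [-107.4   46. ] [ -37.   46.   45. -101. -106. -106. -108.]
scene rim 1079 zmed 149.11839494999003
   +x med 99.3 lo/hi [ 97.8 100. ] [ 98.  97.  99.  99.  99.  99.  99. 100.]
   -x med -100.4 lo/hi [-101.5   90.8] [  91.   91. -100. -101. -100. -101. -101. -102.]
   +y med 123.8 lo/hi [123.5 124.3] [124. 124. 124. 124. 124. 124. 124.]
   -y med 113.8 lo/hi [113.5 114.4] [114. 113. 114. 113. 114. 114. 114.]
top sheet 1020 zmed 181.40221649406146
   +x med 9.0 lo/hi [-45.4  87.3] [87. -3. -7.]
   -x med -85.6 lo/hi [-86.6 -84.7] [-85. -86. -85.]
   +y med -44.2 lo/hi [-97.7 -27.8] [-27. -33. -41. -48. -55. -98. 105.]
   -y med -108.1 lo/hi [-109. -107.] [-109. -107. -109. -109. -107. -109. -108.]
top rim 426 zmed 150.04301913621362
   +x med -91.2 lo/hi [-92.4  99.9] [102. -93. -91. -92.]
   -x med -98.6 lo/hi [-99.6 -97.3] [ -97.  -98. -100.  -98.]
   +y med -114.4 lo/hi [-115.8  118.6] [-115. -114. -113. -115. -114.  119.  118.]
   -y med -121.1 lo/hi [-122.1 -119.9] [-121. -120. -122. -121. -120. -122. -121.]
```

Relative to the crate the divider is within about 1 mm in both views, so I'll lower it.

Request:
{"method": "apply_moves", "body": {
  "steps": [
    [0,0,0.003,0,0,0],
    [0,0,0.009,0,0,0],
    [0,0,0.016,0,0,0],
    [0,0,0.023,0,0,0],
    [0,0,0.03,0,0,0],
    [0,0,0.036,0,0,0],
    [0,0,0.041,0,0,0],
    [0,0,0.045,0,0,0],
    [0,0,0.048,0,0,0],
    [0,0,0.05,0,0,0]
  ]
}}

```text
t: 29.1
tool_pos: [620.6, 15.0, 133.9]
tcp_rot: [-3.142, 0.0, 0.091]
wrist_force: [-0.0, -0.1, -1.6]
finger_gap: 15.9
```

```bash
python3 mv.py sent 0 0 .05; python3 - <<'E'
from m import *
from cell import *
c=capture("scene"); crop(c["color"],180,200,240,200,3.3,"pics/d3.png")
s=read_state(); print(s["tool_pos"],s["finger_gap"],s["wrist_force"],s["wrist_torque"])
E
```

```text
cmd [620.6  15.  134.1] [3.142 0.    0.091]
[620.40771167  15.05868832 133.686037  ] 15.9320706134193 [-0.01239937 -0.00895746 -2.7234201 ] [-0.0378225   0.14301881  0.00711855]
```

View pics/d3.png

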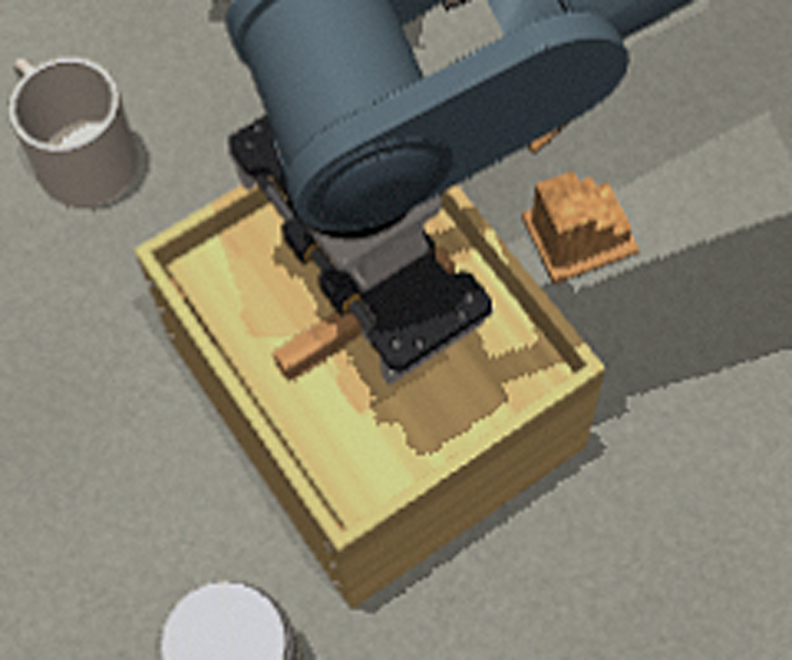

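The divider is inside the walls without contact. I'll lower it slowly onto the posts.

Request:
{"method": "apply_moves", "body": {
  "steps": [
    [0,0,0.003,0,0,0],
    [0,0,0.006,0,0,0],
    [0,0,0.009,0,0,0],
    [0,0,0.012,0,0,0],
    [0,0,0.014,0,0,0],
    [0,0,0.016,0,0,0],
    [0,0,0.0175,0,0,0],
    [0,0,0.0185,0,0,0],
    [0,0,0.019,0,0,0],
    [0,0,0.019,0,0,0]
  ]
}}

```text
t: 30.15
tool_pos: [620.5, 15.0, 115.1]
tcp_rot: [3.142, 0.0, 0.091]
wrist_force: [0.6, 0.7, -2.7]
finger_gap: 15.9
```

Request:
{"method": "apply_moves", "body": {
  "steps": [
    [0,0,0.0003,0,0,0],
    [0,0,0.0006,0,0,0],
    [0,0,0.0009,0,0,0],
    [0,0,0.001,0,0,0],
    [0,0,0.001,0,0,0],
    [0,0,0.001,0,0,0],
    [0,0,0.001,0,0,0],
    [0,0,0.001,0,0,0],
    [0,0,0.001,0,0,0],
    [0,0,0.001,0,0,0]
  ]
}}

```text
t: 31.15
tool_pos: [620.5, 15.0, 114.1]
tcp_rot: [3.142, -0.0, 0.091]
wrist_force: [-0.1, -0.3, -1.9]
finger_gap: 16.0
```

```bash
python3 mv.py sent 0 0 .02; python3 - <<'E'
from m import *
from cell import *
s=read_state(); print(s["tool_pos"],s["finger_gap"],s["wrist_force"],s["wrist_torque"])
E
```

```text
cmd [620.6  15.  114.1] [3.142 0.    0.091]
[620.54794978  15.0148839  114.12917683] 15.994479360302668 [-0.09120149 -0.29028054 -1.89506779] [-0.01438052  0.17540093 -0.03165706]
```

Request:
{"method": "apply_moves", "body": {
  "steps": [
    [0,0,0.0003,0,0,0],
    [0,0,0.0006,0,0,0],
    [0,0,0.0009,0,0,0],
    [0,0,0.0012,0,0,0],
    [0,0,0.0015,0,0,0],
    [0,0,0.0015,0,0,0],
    [0,0,0.0015,0,0,0],
    [0,0,0.0015,0,0,0],
    [0,0,0.0015,0,0,0],
    [0,0,0.0015,0,0,0]
  ]
}}

```text
t: 32.15
tool_pos: [620.6, 15.0, 114.1]
tcp_rot: [3.141, 0.0, 0.092]
wrist_force: [-5.3, 0.4, 8.1]
finger_gap: 15.8
```

The divider is in contact with the posts (the vertical reading rose by about 10 N). I'll release and back off upward.

Request:
{"method": "apply_moves", "body": {
  "steps": [
    [0,0,0.001,0,0,0],
    [0,0,0.001,0,0,0],
    [0,0,0.001,0,0,0],
    [0,0,0.001,0,0,0],
    [0,0,0.001,0,0,0],
    [0,0,0.001,0,0,0],
    [0,0,0,0,0,0],
    [0,0,0,0,0,0],
    [0,0,0,0,0,0],
    [0,0,0,0,0,0]
  ],
  "jaw": -0.2
}}

```text
t: 33.15
tool_pos: [620.6, 15.0, 112.6]
tcp_rot: [3.142, -0.0, 0.091]
wrist_force: [-0.8, 0.1, 0.1]
finger_gap: 56.2
```

Request:
{"method": "apply_moves", "body": {
  "steps": [
    [0,0,-0.002,0,0,0],
    [0,0,-0.008,0,0,0],
    [0,0,-0.02,0,0,0],
    [0,0,-0.038,0,0,0],
    [0,0,-0.06,0,0,0],
    [0,0,-0.082,0,0,0],
    [0,0,-0.104,0,0,0],
    [0,0,-0.124,0,0,0],
    [0,0,-0.136,0,0,0],
    [0,0,-0.14,0,0,0]
  ]
}}

```text
t: 34.15
tool_pos: [621.4, 14.9, 255.1]
tcp_rot: [3.141, -0.003, 0.091]
wrist_force: [1.0, -0.4, 0.0]
finger_gap: 56.4
```

```bash
python3 mv.py sent 0 0 -.1385; python3 - <<'E'
from fit import *
from cell import *
s=read_state(); print(s["tool_pos"],s["finger_gap"],s["wrist_force"])
for n in("scene","top"):
    c=capture(n); np.savez(n+"7.npz",**c); print(n)
    if n=="scene": crop(c["color"],180,180,260,220,3,"pics/d4.png")
    rect(sel(c,(380,480),(-80,30),(60,75)),"terr top")
    rect(sel(c,(350,480),(-230,-80),(70,90)),"towertop")
    w=cloud(c); p=w[(w[...,0]>535)&(w[...,0]<705)&(w[...,1]>-80)&(w[...,1]<110)&(w[...,2]>95)&(w[...,2]<118)]
    A=np.c_[p[:,:2]-[620,15],np.ones(len(p))]; k=np.linalg.lstsq(A,p[:,2],rcond=None)[0]; print("sheet plane",len(p),k)
E
```

```text
cmd [620.6  15.  252.6] [3.142 0.    0.091]
[621.36927018  14.92666735 255.11406822] 56.39335443272609 [ 1.00569344 -0.40059156  0.00904709]
scene
terr top: n=213 c=(439.1,-18.4) size=(44.1,30.3) ang=81.88 zmed=65.0 mean=[439.6 -18.1  64.9]
towertop: n=188 c=(393.6,-132.0) size=(35.7,35.8) ang=16.32 zmed=76.9 mean=[ 394.2 -131.3   76.7]
sheet plane 4853 [-1.42504866e-03  4.45947323e-04  1.10516016e+02]
top
terr top: n=148 c=(441.8,-21.2) size=(41.7,30.2) ang=81.01 zmed=66.0 mean=[441.8 -21.3  66.2]
towertop: n=142 c=(396.1,-135.6) size=(34.0,33.8) ang=17.24 zmed=78.6 mean=[ 396.2 -135.4   78.4]
sheet plane 923 [1.84670238e-04 3.61510393e-03 1.11640276e+02]
```

View pics/d4.png

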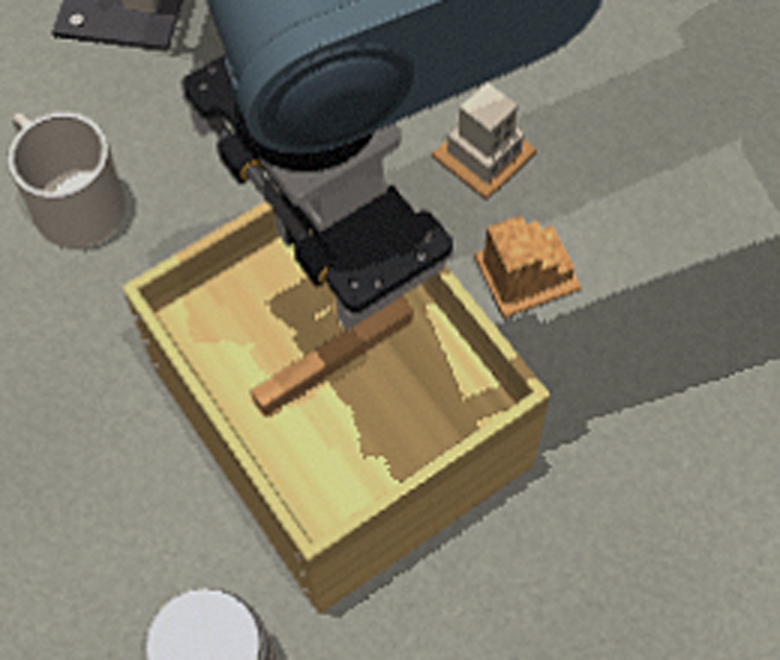

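The divider lies flat: sheet top is about 111, tilt below 0.004 rad. Next is the terraces model.

```bash
python3 mv.py plan 434.6 -18.9 150 -8.4
```

```text
delta mm [-188.3   16.8  102.6] turn [-0.   -0.   13.63] dist 215 rows>= 4.3
```

Request:
{"method": "apply_moves", "body": {
  "steps": [
    [-0.006,0.001,0,0,0,0.5],
    [-0.02,0.002,0.003,0,0,1.5],
    [-0.042,0.004,0.009,0,0,3],
    [-0.068,0.006,0.018,0,0,5],
    [-0.095,0.009,0.03,0,0,7],
    [-0.122,0.011,0.047,0,0,9],
    [-0.148,0.013,0.066,0,0,11],
    [-0.169,0.015,0.083,0,0,12.5],
    [-0.183,0.016,0.096,0,0,13.2],
    [-0.188,0.017,0.103,0,0,13.6]
  ],
  "jaw": -0.5
}}

```text
t: 35.25
tool_pos: [432.2, -18.7, 147.2]
tcp_rot: [-3.141, 0.004, -0.147]
wrist_force: [-0.0, 0.7, -0.2]
finger_gap: 70.7
```

Request:
{"method": "apply_moves", "body": {
  "steps": [
    [0,0,0.004,0,0,0],
    [0,0,0.014,0,0,0],
    [0,0,0.028,0,0,0],
    [0,0,0.044,0,0,0],
    [0,0,0.06,0,0,0],
    [0,0,0.074,0,0,0],
    [0,0,0.083,0,0,0],
    [0,0,0.085,0,0,0],
    [0,0,0.085,0,0,0],
    [0,0,0.085,0,0,0]
  ]
}}

```text
t: 36.25
tool_pos: [435.6, -19.2, 65.3]
tcp_rot: [3.141, -0.001, -0.146]
wrist_force: [-0.9, 0.1, -0.6]
finger_gap: 70.6
```

```bash
python3 mv.py sent -.188 .017 .103 0 0 13.6; python3 mv.py sent 0 0 .085; python3 - <<'E'
from m import *
from cell import *
c=capture("scene"); crop(c["color"],270,170,160,140,5,"pics/t1.png"); np.savez("scene8.npz",**c)
c=capture("top"); crop(c["color"],250,230,140,110,5,"pics/t1t.png")
s=read_state(); print(s["tool_pos"],s["tcp_rot"],s["finger_gap"])
E
```

```text
cmd [434.9 -19.1 149.6] [ 3.142  0.    -0.146]
cmd [434.9 -19.1  64.6] [ 3.142  0.    -0.146]
[435.53798337 -19.24497874  65.3572932 ] [ 3.14131825e+00 -1.51333311e-03 -1.45942376e-01] 70.32376449606225
```

View pics/t1.png

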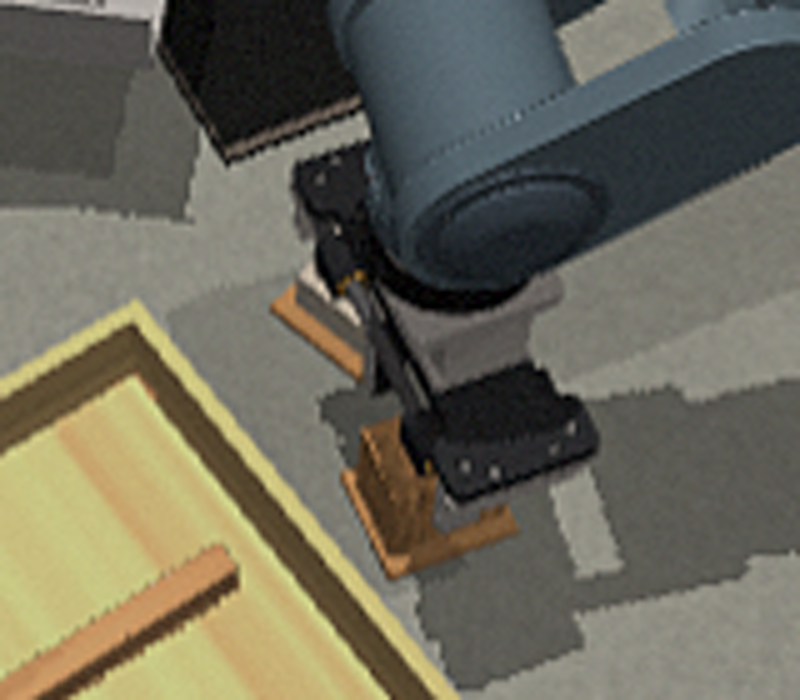

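The jaws straddle the terraces (at about (400,490) in the crop) and the body clears the tower. I'll descend and grip.

Request:
{"method": "apply_moves", "body": {
  "steps": [
    [0,0,0.004,0,0,0],
    [0,0,0.012,0,0,0],
    [0,0,0.022,0,0,0],
    [0,0,0.032,0,0,0],
    [0,0,0.038,0,0,0],
    [0,0,0.04,0,0,0],
    [0,0,0.04,0,0,0],
    [0,0,0.04,0,0,0],
    [0,0,0.04,0,0,0],
    [0,0,0.04,0,0,0]
  ]
}}

```text
t: 37.35
tool_pos: [435.2, -19.1, 25.0]
tcp_rot: [3.141, -0.001, -0.146]
wrist_force: [0.3, -0.3, 0.2]
finger_gap: 70.3
```

Request:
{"method": "apply_moves", "body": {
  "steps": [
    [0,0,0,0,0,0],
    [0,0,0,0,0,0],
    [0,0,0,0,0,0],
    [0,0,0,0,0,0],
    [0,0,0,0,0,0],
    [0,0,0,0,0,0],
    [0,0,0,0,0,0],
    [0,0,0,0,0,0],
    [0,0,0,0,0,0],
    [0,0,0,0,0,0]
  ],
  "jaw": 1
}}

```text
t: 38.35
tool_pos: [434.9, -19.1, 24.7]
tcp_rot: [3.142, -0.0, -0.146]
wrist_force: [-0.8, -0.8, 0.9]
finger_gap: 41.9
```

Request:
{"method": "apply_moves", "body": {
  "steps": [
    [0,0,-0.001,0,0,0],
    [0,0,-0.004,0,0,0],
    [0,0,-0.01,0,0,0],
    [0,0,-0.02,0,0,0],
    [0,0,-0.034,0,0,0],
    [0,0,-0.05,0,0,0],
    [0,0,-0.066,0,0,0],
    [0,0,-0.08,0,0,0],
    [0,0,-0.088,0,0,0],
    [0,0,-0.09,0,0,0]
  ]
}}

```text
t: 39.35
tool_pos: [435.7, -19.3, 116.1]
tcp_rot: [3.141, -0.003, -0.146]
wrist_force: [0.2, -0.4, -1.1]
finger_gap: 42.1
```

```bash
python3 mv.py sent 0 0 -.05; python3 - <<'E'
from m import *
from cell import *
c=capture("scene"); crop(c["color"],270,170,160,140,5,"pics/t2.png")
s=read_state(); print(s["tool_pos"],s["finger_gap"],s["wrist_force"])
E
```

```text
cmd [434.9 -19.1 114.6] [ 3.142  0.    -0.146]
[435.33442125 -19.17910212 115.53614996] 41.95899124847597 [ 0.53449815 -0.93753431 -0.98164817]
```

View pics/t2.png

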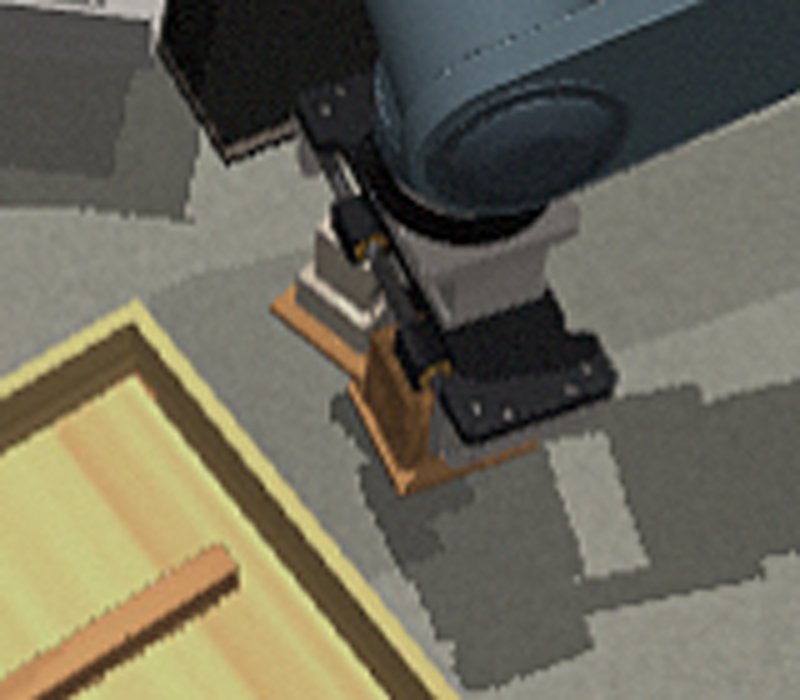

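The terraces model is held. I'll raise it and carry it to the left half of the divider.

Request:
{"method": "apply_moves", "body": {
  "steps": [
    [0,0,-0.004,0,0,0],
    [0,0,-0.012,0,0,0],
    [0,0,-0.024,0,0,0],
    [0,0,-0.038,0,0,0],
    [0,0,-0.053,0,0,0],
    [0,0,-0.068,0,0,0],
    [0,0,-0.082,0,0,0],
    [0,0,-0.093,0,0,0],
    [0,0,-0.099,0,0,0],
    [0,0,-0.1,0,0,0]
  ]
}}

```text
t: 40.4
tool_pos: [435.2, -19.2, 215.5]
tcp_rot: [3.141, -0.001, -0.146]
wrist_force: [0.2, -0.1, -1.2]
finger_gap: 41.9
```

```bash
python3 mv.py sent 0 0 -.1; python3 mv.py plan 625.3 73.7 214.6 5.2
```

```text
cmd [434.9 -19.1 214.6] [ 3.142  0.    -0.146]
delta mm [ 174.9 -119.5    0. ] turn [ -0.     0.   -13.57] dist 212 rows>= 4.2
```

Request:
{"method": "apply_moves", "body": {
  "steps": [
    [0.004,-0.003,0,0,0,-0.3],
    [0.014,-0.01,0,0,0,-1.1],
    [0.032,-0.022,0,0,0,-2.5],
    [0.056,-0.038,0,0,0,-4.3],
    [0.082,-0.056,0,0,0,-6.4],
    [0.108,-0.074,0,0,0,-8.4],
    [0.133,-0.091,0,0,0,-10.3],
    [0.154,-0.105,0,0,0,-12],
    [0.168,-0.115,0,0,0,-13],
    [0.175,-0.12,0,0,0,-13.6]
  ]
}}

```text
t: 41.4
tool_pos: [626.0, 75.1, 213.0]
tcp_rot: [-3.141, 0.002, 0.093]
wrist_force: [-0.9, -0.9, -1.3]
finger_gap: 41.9
```

Request:
{"method": "apply_moves", "body": {
  "steps": [
    [0,0,0,0,0,0],
    [0,0,0,0,0,0],
    [0,0,0.004,0,0,0],
    [0,0,0.01,0,0,0],
    [0,0,0.02,0,0,0],
    [0,0,0.03,0,0,0],
    [0,0,0.037,0,0,0],
    [0,0,0.04,0,0,0],
    [0,0,0.04,0,0,0],
    [0,0,0.04,0,0,0]
  ]
}}

```text
t: 42.4
tool_pos: [625.7, 74.2, 174.9]
tcp_rot: [3.142, -0.001, 0.091]
wrist_force: [-0.9, 0.1, -0.3]
finger_gap: 42.2
```

```bash
python3 mv.py sent .175 -.12 0 0 0 -13.6; python3 mv.py sent 0 0 .04; python3 - <<'E'
from m import *
from cell import *
c=capture("scene"); crop(c["color"],180,180,240,200,3.3,"pics/t3.png")
s=read_state(); print(s["tool_pos"],s["finger_gap"],s["wrist_force"])
E
```

```text
cmd [625.5  74.2 214.6] [3.142 0.    0.091]
cmd [625.5  74.2 174.6] [3.142 0.    0.091]
[625.8312404   74.16891847 175.13498275] 41.64051042080059 [-1.41771282  0.32549852 -0.81393561]
```

View pics/t3.png

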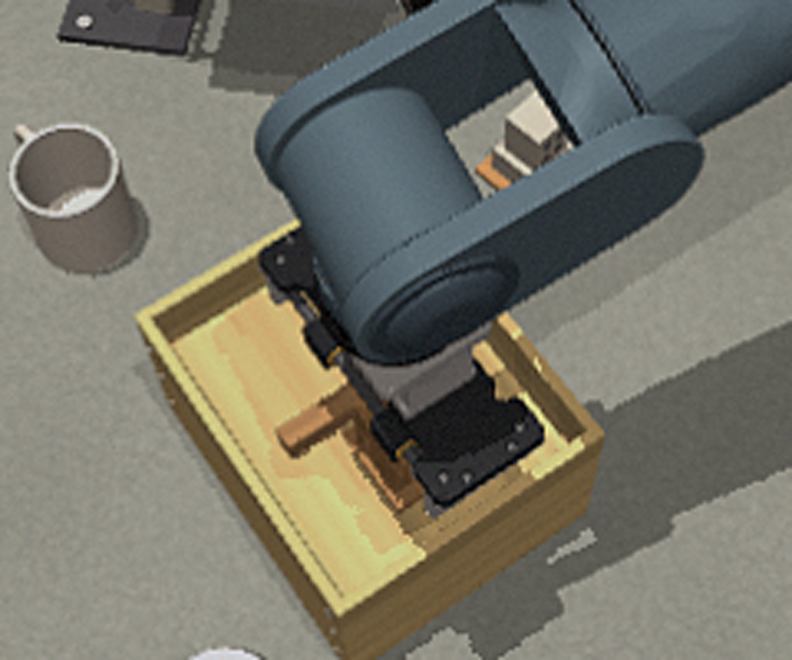

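Request:
{"method": "apply_moves", "body": {
  "steps": [
    [0,0,0.003,0,0,0],
    [0,0,0.008,0,0,0],
    [0,0,0.014,0,0,0],
    [0,0,0.02,0,0,0],
    [0,0,0.025,0,0,0],
    [0,0,0.029,0,0,0],
    [0,0,0.032,0,0,0],
    [0,0,0.034,0,0,0],
    [0,0,0.036,0,0,0],
    [0,0,0.036,0,0,0]
  ]
}}

```text
t: 43.45
tool_pos: [625.4, 74.2, 138.4]
tcp_rot: [-3.142, 0.0, 0.091]
wrist_force: [-1.0, 0.6, -1.2]
finger_gap: 42.2
```

Request:
{"method": "apply_moves", "body": {
  "steps": [
    [0,0,0.0005,0,0,0],
    [0,0,0.001,0,0,0],
    [0,0,0.0015,0,0,0],
    [0,0,0.002,0,0,0],
    [0,0,0.0023,0,0,0],
    [0,0,0.0026,0,0,0],
    [0,0,0.003,0,0,0],
    [0,0,0.003,0,0,0],
    [0,0,0.003,0,0,0],
    [0,0,0.003,0,0,0]
  ]
}}

```text
t: 44.45
tool_pos: [625.5, 74.2, 135.7]
tcp_rot: [3.142, -0.0, 0.091]
wrist_force: [0.0, 0.0, 0.7]
finger_gap: 41.4
```

```bash
python3 mv.py sent 0 0 .039; python3 - <<'E'
from m import *
from cell import *
s=read_state(); print(s["tool_pos"],s["finger_gap"],s["wrist_force"])
E
```

```text
cmd [625.5  74.2 135.6] [3.142 0.    0.091]
[625.53750377  74.20097502 135.67917496] 41.392225712406656 [0.01031172 0.04477311 0.70578143]
```

Request:
{"method": "apply_moves", "body": {
  "steps": [
    [0,0,0.0003,0,0,0],
    [0,0,0.0005,0,0,0],
    [0,0,0.0005,0,0,0],
    [0,0,0.0005,0,0,0],
    [0,0,0.0005,0,0,0],
    [0,0,0.0005,0,0,0],
    [0,0,0.0005,0,0,0],
    [0,0,0.0005,0,0,0],
    [0,0,0.0005,0,0,0],
    [0,0,0.0005,0,0,0]
  ]
}}

```text
t: 45.45
tool_pos: [625.6, 74.2, 135.7]
tcp_rot: [3.142, -0.0, 0.091]
wrist_force: [-3.1, 0.0, 4.9]
finger_gap: 41.7
```

Request:
{"method": "apply_moves", "body": {
  "steps": [
    [0,0,0,0,0,0],
    [0,0,0,0,0,0],
    [0,0,0,0,0,0],
    [0,0,0,0,0,0],
    [0,0,0,0,0,0],
    [0,0,0,0,0,0],
    [0,0,0,0,0,0],
    [0,0,0,0,0,0],
    [0,0,0,0,0,0],
    [0,0,0,0,0,0]
  ],
  "jaw": -0.2
}}

```text
t: 46.45
tool_pos: [625.5, 74.2, 135.1]
tcp_rot: [3.142, -0.0, 0.091]
wrist_force: [-0.6, 0.6, 0.9]
finger_gap: 56.0
```

```bash
python3 mv.py sent 0 0 .0005; python3 - <<'E'
from m import *
from cell import *
c=capture("scene"); crop(c["color"],180,180,240,200,3.3,"pics/t4.png")
s=read_state(); print(s["tool_pos"],s["finger_gap"],s["wrist_force"])
E
```

```text
cmd [625.5  74.2 135.1] [3.142 0.    0.091]
[625.48774012  74.22895003 135.13755916] 56.218004760220964 [-1.15449818 -0.69236168  0.23842698]
```

View pics/t4.png

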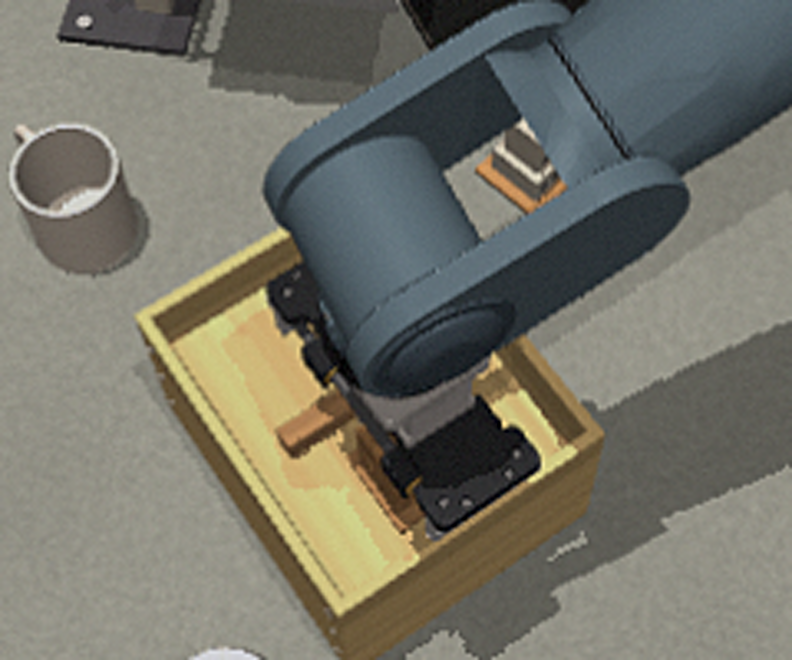

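Request:
{"method": "apply_moves", "body": {
  "steps": [
    [0,0,-0.002,0,0,0],
    [0,0,-0.006,0,0,0],
    [0,0,-0.014,0,0,0],
    [0,0,-0.026,0,0,0],
    [0,0,-0.042,0,0,0],
    [0,0,-0.06,0,0,0],
    [0,0,-0.08,0,0,0],
    [0,0,-0.1,0,0,0],
    [0,0,-0.114,0,0,0],
    [0,0,-0.12,0,0,0]
  ]
}}

```text
t: 47.5
tool_pos: [626.4, 74.2, 258.1]
tcp_rot: [3.141, -0.004, 0.091]
wrist_force: [-0.1, -0.3, -1.1]
finger_gap: 56.0
```

```bash
python3 mv.py sent 0 0 -.12; python3 - <<'E'
from fit import *
from cell import *
for n in("scene","top"):
    c=capture(n); print(n)
    rect(sel(c,(340,480),(-230,-80),(70,90)),"towertop")
    p=sel(c,(535,705),(30,120),(168,185)); 
    if len(p)>20: rect(p,"terr top")
s=read_state(); print(s["tool_pos"],s["finger_gap"],s["wrist_force"])
E
python3 mv.py plan 395 -133.7 160 16.4
```

```text
cmd [625.5  74.2 255.1] [3.142 0.    0.091]
scene
towertop: n=0 c=(0.0,0.0) size=(0.0,0.0) ang=0.00 zmed=nan mean=[nan nan nan]
terr top: n=312 c=(629.5,74.9) size=(30.8,43.6) ang=4.40 zmed=176.3 mean=[630.6  75.6 176.1]
top
towertop: n=141 c=(396.2,-135.7) size=(34.0,34.0) ang=16.73 zmed=77.7 mean=[ 396.3 -135.5   77.7]
[625.96958617  74.18138849 256.48389027] 56.40249876738471 [-0.29590669 -0.33333659 -0.98584027]
delta mm [-248.5  186.    95.1] turn [ -0.    -0.   -11.17] dist 325 rows>= 6.5
  return _methods._mean(a, axis=axis, dtype=dtype,
  ret = ret.dtype.type(ret / rcount)
m.py:5: RuntimeWarning: Mean of empty slice.
  print(f"{lab}: n={len(pts)} c=({cx:.1f},{cy:.1f}) size=({w:.1f},{h:.1f}) ang={a:.2f} zmed={np.median(pts[:,2]):.1f} mean={np.round(pts.mean(0),1)}")
  ret = um.true_divide(
```

The terraces model stands upright (top at about 176.5, as expected). Now the tower.

Request:
{"method": "apply_moves", "body": {
  "steps": [
    [-0.008,0.006,0,0,0,-0.4],
    [-0.028,0.021,0.002,0,0,-1.3],
    [-0.06,0.045,0.007,0,0,-2.7],
    [-0.096,0.072,0.017,0,0,-4.3],
    [-0.132,0.099,0.033,0,0,-6],
    [-0.167,0.125,0.05,0,0,-7.5],
    [-0.2,0.15,0.067,0,0,-9],
    [-0.227,0.17,0.081,0,0,-10.2],
    [-0.243,0.182,0.091,0,0,-11],
    [-0.2485,0.186,0.095,0,0,-11.2]
  ],
  "jaw": -0.5
}}

```text
t: 48.6
tool_pos: [392.3, -133.9, 157.9]
tcp_rot: [-3.139, 0.003, 0.284]
wrist_force: [1.3, 0.5, -1.5]
finger_gap: 70.5
```

Request:
{"method": "apply_moves", "body": {
  "steps": [
    [0,0,0,0,0,0],
    [0,0,0,0,0,0],
    [0,0,0.006,0,0,0],
    [0,0,0.016,0,0,0],
    [0,0,0.028,0,0,0],
    [0,0,0.04,0,0,0],
    [0,0,0.05,0,0,0],
    [0,0,0.058,0,0,0],
    [0,0,0.06,0,0,0],
    [0,0,0.06,0,0,0]
  ]
}}

```text
t: 49.6
tool_pos: [394.9, -133.6, 99.8]
tcp_rot: [-3.141, 0.0, 0.287]
wrist_force: [0.4, -0.3, 0.1]
finger_gap: 70.0
```

```bash
python3 mv.py sent -.2485 .186 .095 0 0 -11.2; python3 mv.py sent 0 0 .06; python3 - <<'E'
from m import *
from cell import *
c=capture("scene"); crop(c["color"],250,140,180,150,4.4,"pics/w1.png"); np.savez("scene9.npz",**c)
rect(sel(c,(500,740),(20,130),(168,185)),"terr top")
s=read_state(); print(s["tool_pos"],s["tcp_rot"],s["finger_gap"])
E
```

```text
cmd [ 395.  -133.7  160.1] [3.142 0.    0.287]
cmd [ 395.  -133.7  100.1] [3.142 0.    0.287]
terr top: n=334 c=(629.1,74.4) size=(30.9,44.0) ang=6.32 zmed=176.2 mean=[629.4  75.7 176. ]
[ 395.13435821 -133.81975882  100.24727428] [ 3.14137789e+00 -1.57064530e-04  2.86797265e-01] 70.15531236762739
```

View pics/w1.png

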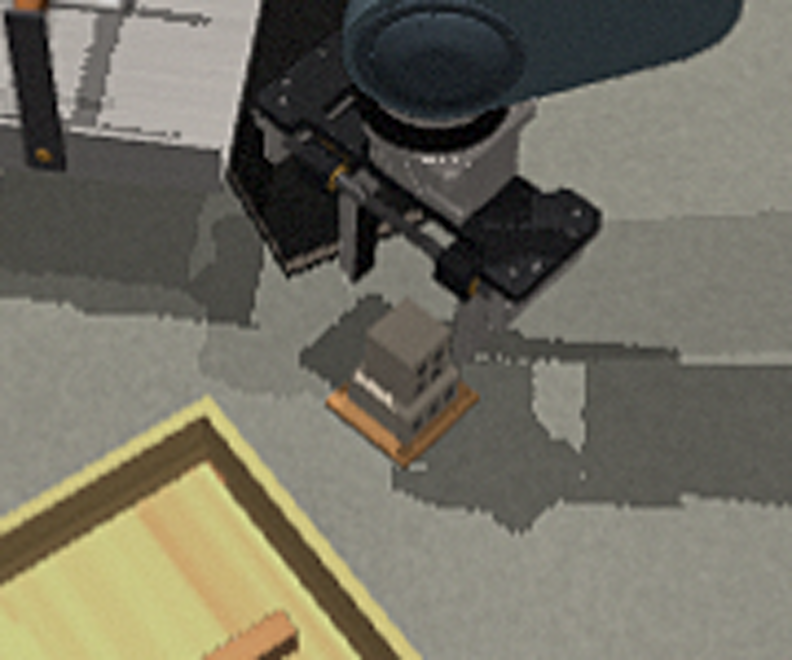

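The jaws straddle the tower's upper block (at about (408,345) in the crop), with about 25 mm between the gripper body and the tray's corner. I'll descend and grip.

Request:
{"method": "apply_moves", "body": {
  "steps": [
    [0,0,0.004,0,0,0],
    [0,0,0.012,0,0,0],
    [0,0,0.024,0,0,0],
    [0,0,0.036,0,0,0],
    [0,0,0.047,0,0,0],
    [0,0,0.055,0,0,0],
    [0,0,0.059,0,0,0],
    [0,0,0.059,0,0,0],
    [0,0,0.059,0,0,0],
    [0,0,0.059,0,0,0]
  ]
}}

```text
t: 50.65
tool_pos: [395.4, -134.0, 41.6]
tcp_rot: [3.141, -0.001, 0.287]
wrist_force: [-0.3, 0.2, -0.0]
finger_gap: 70.4
```

Request:
{"method": "apply_moves", "body": {
  "steps": [
    [0,0,0,0,0,0],
    [0,0,0,0,0,0],
    [0,0,0,0,0,0],
    [0,0,0,0,0,0],
    [0,0,0,0,0,0],
    [0,0,0,0,0,0],
    [0,0,0,0,0,0],
    [0,0,0,0,0,0],
    [0,0,0,0,0,0],
    [0,0,0,0,0,0]
  ],
  "jaw": 1
}}

```text
t: 51.65
tool_pos: [395.0, -133.8, 41.2]
tcp_rot: [3.141, -0.0, 0.287]
wrist_force: [-0.1, -0.1, -1.1]
finger_gap: 34.1
```

Request:
{"method": "apply_moves", "body": {
  "steps": [
    [0,0,-0.001,0,0,0],
    [0,0,-0.004,0,0,0],
    [0,0,-0.01,0,0,0],
    [0,0,-0.02,0,0,0],
    [0,0,-0.034,0,0,0],
    [0,0,-0.05,0,0,0],
    [0,0,-0.066,0,0,0],
    [0,0,-0.08,0,0,0],
    [0,0,-0.088,0,0,0],
    [0,0,-0.09,0,0,0]
  ]
}}

```text
t: 52.65
tool_pos: [395.7, -134.1, 132.6]
tcp_rot: [3.14, -0.002, 0.287]
wrist_force: [-0.7, -0.8, -0.7]
finger_gap: 33.8
```

```bash
python3 mv.py sent 0 0 -.031; python3 - <<'E'
from m import *
from cell import *
c=capture("scene"); crop(c["color"],250,140,180,150,4.4,"pics/w2.png")
s=read_state(); print(s["tool_pos"],s["finger_gap"],s["wrist_force"])
E
```

```text
cmd [ 395.  -133.7  131.1] [3.142 0.    0.287]
[ 395.37675356 -133.93209271  132.03485779] 33.77687295827072 [ 0.09395211 -0.29283172 -0.50984859]
```

View pics/w2.png

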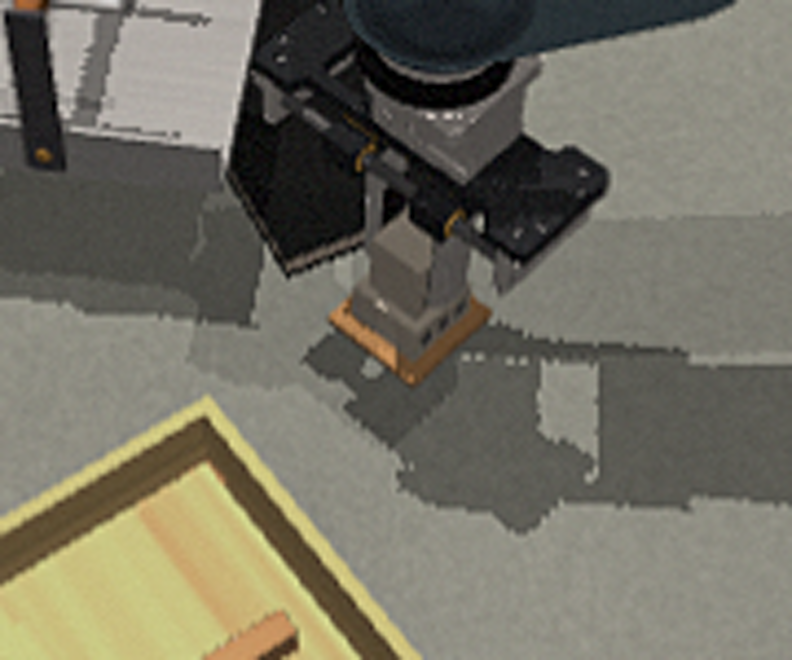

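Request:
{"method": "apply_moves", "body": {
  "steps": [
    [0,0,-0.004,0,0,0],
    [0,0,-0.012,0,0,0],
    [0,0,-0.024,0,0,0],
    [0,0,-0.038,0,0,0],
    [0,0,-0.053,0,0,0],
    [0,0,-0.068,0,0,0],
    [0,0,-0.082,0,0,0],
    [0,0,-0.093,0,0,0],
    [0,0,-0.099,0,0,0],
    [0,0,-0.1,0,0,0]
  ]
}}

```text
t: 53.7
tool_pos: [395.3, -133.9, 231.9]
tcp_rot: [3.141, -0.001, 0.287]
wrist_force: [-0.1, 0.1, -0.5]
finger_gap: 34.2
```

```bash
python3 mv.py sent 0 0 -.1; python3 mv.py plan 625.9 -42.8 231.1 5.2
```

```text
cmd [ 395.  -133.7  231.1] [3.142 0.    0.287]
delta mm [247.2 -21.8   0. ] turn [-0.   -0.   11.23] dist 248 rows>= 5.0
```

Request:
{"method": "apply_moves", "body": {
  "steps": [
    [0.006,-0.001,0,0,0,0.3],
    [0.02,-0.002,0,0,0,0.9],
    [0.045,-0.004,0,0,0,2],
    [0.078,-0.007,0,0,0,3.5],
    [0.115,-0.01,0,0,0,5.2],
    [0.152,-0.013,0,0,0,6.9],
    [0.187,-0.016,0,0,0,8.5],
    [0.217,-0.019,0,0,0,9.9],
    [0.237,-0.021,0,0,0,10.8],
    [0.247,-0.022,0,0,0,11.2]
  ]
}}

```text
t: 54.7
tool_pos: [626.5, -41.5, 229.4]
tcp_rot: [-3.141, 0.002, 0.092]
wrist_force: [-1.4, -0.1, -0.0]
finger_gap: 33.6
```

Request:
{"method": "apply_moves", "body": {
  "steps": [
    [0,0,0,0,0,0],
    [0,0,0,0,0,0],
    [0,0,0.004,0,0,0],
    [0,0,0.01,0,0,0],
    [0,0,0.02,0,0,0],
    [0,0,0.03,0,0,0],
    [0,0,0.037,0,0,0],
    [0,0,0.04,0,0,0],
    [0,0,0.04,0,0,0],
    [0,0,0.04,0,0,0]
  ]
}}

```text
t: 55.7
tool_pos: [625.9, -42.7, 191.4]
tcp_rot: [3.141, -0.0, 0.091]
wrist_force: [-0.3, 0.7, -0.6]
finger_gap: 34.0
```

```bash
python3 mv.py sent .247 -.022 0 0 0 11.2; python3 mv.py sent 0 0 .04; python3 - <<'E'
from m import *
from cell import *
c=capture("scene"); crop(c["color"],180,180,240,200,3.3,"pics/w3.png")
s=read_state(); print(s["tool_pos"],s["finger_gap"],s["wrist_force"])
E
```

```text
cmd [625.7 -42.7 231.1] [3.142 0.    0.091]
cmd [625.7 -42.7 191.1] [3.142 0.    0.091]
[625.98232604 -42.75577577 191.6334401 ] 33.755762972626236 [ 0.22951172 -0.01988442 -0.87249946]
```

View pics/w3.png

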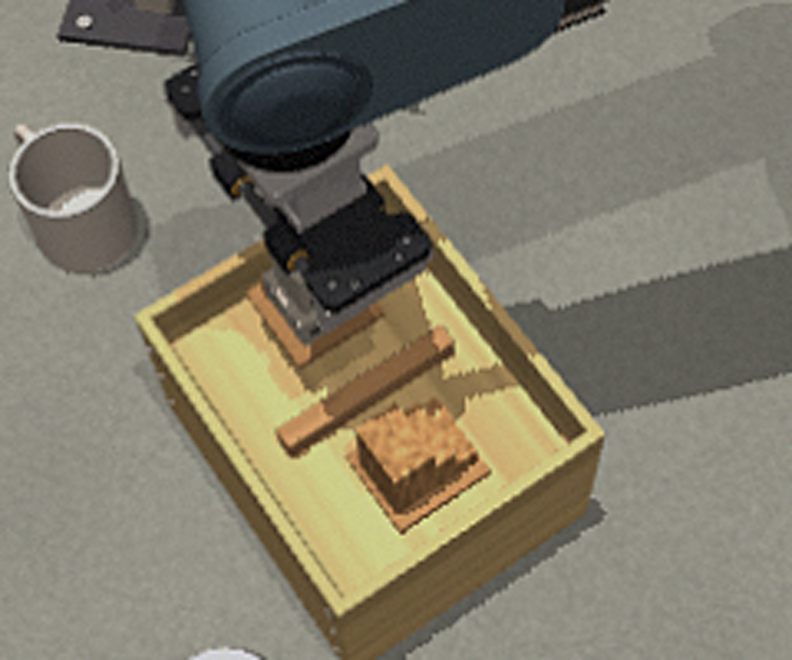

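The terraces model stands well at (420,460) and the tower is over the right half. I'll lower it.

Request:
{"method": "apply_moves", "body": {
  "steps": [
    [0,0,0.003,0,0,0],
    [0,0,0.008,0,0,0],
    [0,0,0.014,0,0,0],
    [0,0,0.02,0,0,0],
    [0,0,0.025,0,0,0],
    [0,0,0.029,0,0,0],
    [0,0,0.032,0,0,0],
    [0,0,0.034,0,0,0],
    [0,0,0.036,0,0,0],
    [0,0,0.036,0,0,0]
  ]
}}

```text
t: 56.75
tool_pos: [625.6, -42.7, 154.9]
tcp_rot: [-3.142, 0.0, 0.091]
wrist_force: [0.2, 0.2, -1.6]
finger_gap: 33.7
```

Request:
{"method": "apply_moves", "body": {
  "steps": [
    [0,0,0.0005,0,0,0],
    [0,0,0.001,0,0,0],
    [0,0,0.0015,0,0,0],
    [0,0,0.002,0,0,0],
    [0,0,0.0023,0,0,0],
    [0,0,0.0026,0,0,0],
    [0,0,0.003,0,0,0],
    [0,0,0.003,0,0,0],
    [0,0,0.003,0,0,0],
    [0,0,0.003,0,0,0]
  ]
}}

```text
t: 57.75
tool_pos: [625.7, -42.7, 152.2]
tcp_rot: [3.142, -0.0, 0.091]
wrist_force: [-0.0, 0.7, -1.4]
finger_gap: 33.8
```

```bash
python3 mv.py sent 0 0 .039; python3 - <<'E'
from m import *
from cell import *
s=read_state(); print(s["tool_pos"],s["finger_gap"],s["wrist_force"])
E
```

```text
cmd [625.7 -42.7 152.1] [3.142 0.    0.091]
[625.73941381 -42.74503697 152.21939505] 33.7779516441994 [-0.04150438  0.68718085 -1.37568977]
```

Request:
{"method": "apply_moves", "body": {
  "steps": [
    [0,0,0.0003,0,0,0],
    [0,0,0.0006,0,0,0],
    [0,0,0.0008,0,0,0],
    [0,0,0.001,0,0,0],
    [0,0,0.001,0,0,0],
    [0,0,0.001,0,0,0],
    [0,0,0.001,0,0,0],
    [0,0,0.001,0,0,0],
    [0,0,0.001,0,0,0],
    [0,0,0.001,0,0,0]
  ]
}}

```text
t: 58.75
tool_pos: [625.8, -42.7, 152.2]
tcp_rot: [3.141, -0.0, 0.091]
wrist_force: [-2.4, 1.8, 6.9]
finger_gap: 33.9
```

The tower is in contact, so I'll release and retract.

Request:
{"method": "apply_moves", "body": {
  "steps": [
    [0,0,0,0,0,0],
    [0,0,0,0,0,0],
    [0,0,0,0,0,0],
    [0,0,0,0,0,0],
    [0,0,0,0,0,0],
    [0,0,0,0,0,0],
    [0,0,0,0,0,0],
    [0,0,0,0,0,0],
    [0,0,0,0,0,0],
    [0,0,0,0,0,0]
  ],
  "jaw": -0.1
}}

```text
t: 59.75
tool_pos: [625.7, -42.7, 151.2]
tcp_rot: [3.142, -0.0, 0.091]
wrist_force: [0.6, -0.4, -1.1]
finger_gap: 51.6
```

Request:
{"method": "apply_moves", "body": {
  "steps": [
    [0,0,-0.002,0,0,0],
    [0,0,-0.006,0,0,0],
    [0,0,-0.014,0,0,0],
    [0,0,-0.026,0,0,0],
    [0,0,-0.042,0,0,0],
    [0,0,-0.06,0,0,0],
    [0,0,-0.08,0,0,0],
    [0,0,-0.1,0,0,0],
    [0,0,-0.114,0,0,0],
    [0,0,-0.12,0,0,0]
  ]
}}

```text
t: 60.75
tool_pos: [626.5, -42.9, 274.1]
tcp_rot: [3.14, -0.004, 0.091]
wrist_force: [-0.1, 0.5, -0.6]
finger_gap: 51.6
```

```bash
python3 mv.py sent 0 0 .001; python3 mv.py sent 0 0 -.12;  python3 mv.py plan 400 250 320 5.2
```

```text
cmd [625.7 -42.7 151.1] [3.142 0.    0.091]
cmd [625.7 -42.7 271.1] [3.142 0.    0.091]
delta mm [-198.  -312.1  -48.9] turn [-0.   -0.    0.03] dist 373 rows>= 7.5
```

I'll move the arm aside for a clear final look.

Request:
{"method": "apply_moves", "body": {
  "steps": [
    [-0.006,-0.01,-0.004,0,0,0],
    [-0.02,-0.03,-0.012,0,0,0],
    [-0.042,-0.065,-0.02,0,0,0],
    [-0.068,-0.107,-0.028,0,0,0],
    [-0.094,-0.149,-0.034,0,0,0],
    [-0.12,-0.19,-0.039,0,0,0],
    [-0.146,-0.231,-0.043,0,0,0],
    [-0.17,-0.268,-0.046,0,0,0],
    [-0.188,-0.296,-0.048,0,0,0],
    [-0.198,-0.312,-0.049,0,0,0]
  ]
}}

```text
t: 61.75
tool_pos: [397.4, 251.8, 319.5]
tcp_rot: [-3.141, 0.001, 0.094]
wrist_force: [0.3, -0.4, -0.0]
finger_gap: 51.9
```

Request:
{"method": "apply_moves", "body": {
  "steps": [
    [0,0,0,0,0,0],
    [0,0,0,0,0,0],
    [0,0,0,0,0,0],
    [0,0,0,0,0,0],
    [0,0,0,0,0,0],
    [0,0,0,0,0,0],
    [0,0,0,0,0,0],
    [0,0,0,0,0,0],
    [0,0,0,0,0,0],
    [0,0,0,0,0,0]
  ]
}}

```text
t: 62.75
tool_pos: [400.0, 250.0, 320.1]
tcp_rot: [3.142, -0.0, 0.091]
wrist_force: [0.4, -0.6, -0.5]
finger_gap: 51.6
```

```bash
python3 - <<'E'
from fit import *
from cell import *
for n in("scene","top"):
    c=capture(n); np.savez(n+"F.npz",**c); print(n); cv2.imwrite(f"pics/F{n}.png",c["color"])
    rect(sel(c,(535,705),(30,120),(170,182)),"terr top")
    rect(sel(c,(535,705),(-100,0),(182,196)),"tower top")
    w=cloud(c); p=w[(w[...,0]>535)&(w[...,0]<705)&(w[...,1]>-80)&(w[...,1]<110)&(w[...,2]>106)&(w[...,2]<115)]
    A=np.c_[p[:,:2]-[620,15],np.ones(len(p))]; print("sheet plane",len(p),np.linalg.lstsq(A,p[:,2],rcond=None)[0])
    rect(sel(c,(535,705),(-90,120),(126,138)),"lath")
    w=cloud(c).reshape(-1,3); a=np.deg2rad(-38.7); ex=np.array([np.cos(a),np.sin(a)]); ey=np.array([-ex[1],ex[0]])
    q=np.c_[(w[:,:2]-[487,-356])@ex,(w[:,:2]-[487,-356])@ey,w[:,2]]
    b=q[(abs(q[:,0])<35)&(abs(q[:,1])<90)&(q[:,2]>255)&(q[:,2]<282)]; print("bar in seat frame",np.round(b.mean(0),1),len(b),b[:,1].min(),b[:,1].max())
    for lab,m in(("front",(q[:,0]<-50)),("back",q[:,0]>30)):
        for s in(1,-1):
            t=q[m&(abs(q[:,0])<100)&(abs(q[:,1]*s-77)<6)&(q[:,2]>160)&(q[:,2]<185)]; print(lab,s,len(t),np.round(np.median(t[:,2]),1) if len(t) else None)
    rect(sel(c,(700,850),(60,220),(95,115)),"tin"); rect(sel(c,(650,850),(-330,-150),(85,100)),"mug"); rect(sel(c,(200,480),(-480,-200),(12,26)),"book")
E
```

```text
scene
terr top: n=327 c=(629.1,74.7) size=(30.7,43.5) ang=4.24 zmed=176.4 mean=[629.4  75.5 176.3]
tower top: n=267 c=(623.8,-41.3) size=(34.3,35.5) ang=4.60 zmed=187.7 mean=[624.1 -40.3 187.6]
sheet plane 3862 [6.71954231e-04 1.80032342e-03 1.10485954e+02]
lath: n=678 c=(614.1,4.2) size=(187.1,156.7) ang=89.68 zmed=132.5 mean=[616.4  24.8 132.5]
bar in seat frame [ -4.4   5.7 265.6] 393 -81.96235048755369 81.98570000252475
front 1 86 167.4
front -1 61 168.9
back 1 68 167.9
back -1 32 168.9
tin: n=1245 c=(755.9,129.7) size=(161.0,79.5) ang=29.97 zmed=103.9 mean=[788.4 148.8 103.6]
mug: n=211 c=(721.9,-259.7) size=(80.9,78.8) ang=69.18 zmed=89.8 mean=[ 722.7 -259.2   89.7]
book: n=2588 c=(322.0,-344.2) size=(210.4,157.9) ang=86.20 zmed=17.5 mean=[ 317.6 -326.6   17.5]
top
terr top: n=177 c=(631.9,73.8) size=(31.5,42.0) ang=4.06 zmed=177.0 mean=[631.9  73.7 176.8]
tower top: n=158 c=(626.5,-43.5) size=(35.9,32.8) ang=1.39 zmed=188.4 mean=[626.5 -43.8 188.7]
sheet plane 2200 [ 4.66814602e-04 -1.29316329e-03  1.11062513e+02]
lath: n=330 c=(604.5,18.6) size=(120.1,121.8) ang=45.78 zmed=133.4 mean=[615.4  21.9 133.3]
bar in seat frame [ 1.000e-01 -5.000e-01  2.669e+02] 419 -78.58100447923451 79.676381980849
front 1 31 171.4
front -1 21 172.0
back 1 27 171.1
back -1 19 171.9
tin: n=606 c=(758.1,129.4) size=(158.8,80.7) ang=26.05 zmed=105.3 mean=[784.5 141.4 104.9]
mug: n=142 c=(725.0,-263.2) size=(78.2,78.6) ang=89.87 zmed=91.9 mean=[ 726.3 -263.1   91.6]
book: n=3122 c=(325.1,-346.2) size=(206.5,156.2) ang=85.61 zmed=18.2 mean=[ 324.4 -343.9   18.3]
```

View pics/Fscene.png

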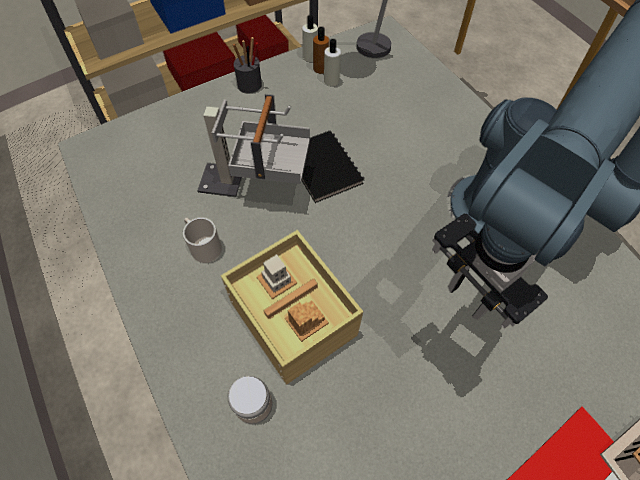

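View pics/Ftop.png

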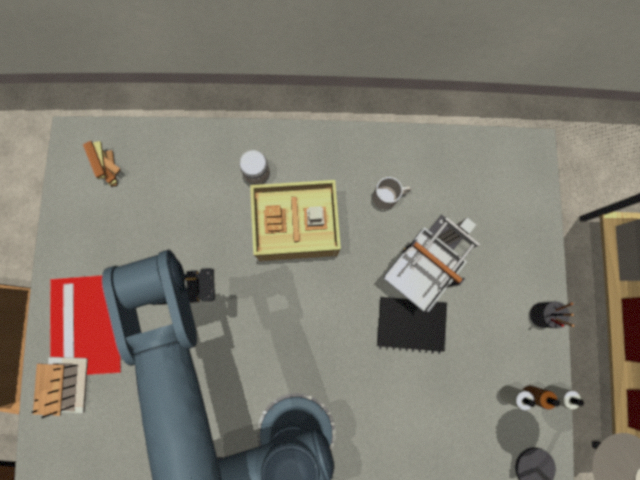

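Both pictures show the tray hanging level across both prongs, the divider flat with its lath up, both models upright on it, and the bystanders unmoved. I'll hand in.

```bash
python3 -c "
from cell import *
print(hand_in())"
```

```text
the job is handed in; nothing more can be done
None
```

The job is done and handed in at about 63 s of the 210 s allowed; `hand_in()` gave no verdict.

- **Offcuts:** I tipped the tray to 33° over the crate, and all five slid in and settled well below the post tops. They can't be seen under the divider, so that comes from the pictures taken before it went on.
- **Tray:** it hangs level across both prongs. The bar is within about 6 mm of `hook_seat` in both views.
- **Divider:** it lies flat on the posts, lath up. The sheet top measures about 111 mm, as it should, with a tilt below 0.003 rad.
- **Models:** the tower and the terraces stand upright on the divider, set down under contact force at their expected heights. The house was absent. The tower had been knocked about 35 mm aside, so I measured it again before gripping.
- **Bystanders:** the mug and sketchbook measure within about 1 mm of their starting spots. The tin's fit was unreliable, but its point averages are within 2 mm and it looks unmoved in the pictures.

The two cameras disagreed by 3–4 mm throughout, so I averaged them. For the divider I checked its offset from the crate within each view before lowering it. My final fit of the lath also picked up model points and is meaningless; the sheet fit and pictures cover that check.

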